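Wedge the sample stage up to its height mark and load the bottle

TASK

Slide the orange wedge, thin end first, along the lane under the grey lift stage until the stage's red pointer is level with the yellow mark on the scale. Then stand the small amber bottle upright inside the blue ring on the raised stage, and leave the stage resting on the wedge, still at the mark. Do not shift the yellow mark or disturb the small beaker and the tape roll that lie loose nearby.

Things in the scene. Friction and masses are not known exactly. Their poses are not given: they have to be found in the camera images.
- stage: The lift stage, fixed to the worktop. Origin on the worktop under the middle of the platform, z up, y along the lane in the direction in which the wedge is to be pushed (mouth at the -y end, open at +y). The lane floor is the worktop. A white scale post, 70 mm high, stands at x = -66, y = 30 mm.
- pointer (a point): Tip of the red pointer, a 6 x 4 mm bar that sticks out of the platform's -x side beside the scale post, at mid-thickness. It rises with the platform; at x = -71, y = 8 mm of the stage, 27 mm above the worktop when the platform is down. Axes as the stage's.
- mark_line (a point): The yellow height mark, a 5 mm thick clip on the scale post, at mid-thickness, at the edge nearest the pointer (4 mm from the pointer's middle along y). It is 35 to 45 mm above the worktop, differently at each start, and holds by friction where it is. Axes as the stage's.
- ring (a point): Centre of the blue ring (70 mm across) painted on top of the platform, at the height of the platform's top. It is the middle of the platform and rises with it. Axes as the stage's.
- wedge_mid (a point): The loose orange wedge, 130 mm long, 50 wide, 0.15 kg, flat underneath. Point in the middle of its length and width, 12 mm above its underside (here it is 23.5 mm high). Its y axis runs from the thick end (41 mm high, y = -65) to the thin end (6 mm high, y = +65), straight slope 0.27. It starts outside the lane's mouth, to one side and askew.
- bottle_mid (a point): The small amber bottle with a black cap, loose, 42 mm in diameter, 90 mm high, 0.11 kg, standing on the worktop. Point on its axis, 45 mm above its underside; z along the bottle's axis, upward. Straight body up to about 55 mm above its underside.
- beaker_loc (a point): The small glass beaker, 44 mm in diameter, 58 mm high, loose bystander; point on its axis at its underside.
- roll_loc (a point): The roll of paper tape lying flat, 62 mm in diameter, 19 mm high, loose bystander; point on its axis at its underside.
- wedge: The same wedge, its origin at the middle of its underside; axes as for its middle point. Friction about 0.6: it stays where it is left under the platform; pushing it in takes about 5 to 12 N.
- platform: The grey platform, 90 (x) x 120 (y) x 10 mm, top 32 mm above the worktop when down, as at the start; the body's origin is then at worktop level under its middle and rises with it. It moves only straight up, by up to 27 mm; 0.35 kg; nothing but the wedge carries it. Axes as the stage's.
- bottle: The same amber bottle, its origin at the middle of its underside.
- lane_mouth (a point): Middle of the lane's mouth at worktop level, at y = -95 mm of the stage; axes as the stage's. Two aluminium guide rails, 14 mm high, bound the lane: from here to 160 mm further along +y their inner faces are 55 mm apart; on the -y side they flare outward over 28 mm to about 77 mm.
- roller (a point): Middle of the steel roller's lowest line. The roller, 16 mm in diameter, lies across the lane under the platform at y = -45 mm of the stage, its underside 12 mm above the worktop when the platform is down. The wedge's slope runs under it and lifts it with the platform.
Mind the look-alikes: they are no part of the job. Leave any purple look-alike of the bottle alone.

How it is judged:
By the outcome, as a careful person would: the job done as asked, in the order asked, and still so for the second after the job is handed in, with the robot touching nothing.
It also fails if it takes over 67 s, if anything falls off the work surface, if the arm or the gripper's body presses on something with over 40 N, if the wrist force passes 120 N, or if a joint passes its speed limit or range.

ROBOT

A 7-joint arm with a two-finger parallel gripper is mounted at the origin on a cart in front of the work surface, level with it; the furniture and walls round the work are solid. World frame = base frame: x ahead of the robot, y to its left, z up, the work surface at z = 0. Lengths are in m, angles in rad, forces in N, time in s.
With the tool pointing down it reaches from about 0.425 to 0.925 m from the base axis. Payload 6.8 kg.
Tool frame: the origin (TCP) lies at the very end of the fingers, on their centre line; the grasp point (between the pads) lies 19 mm behind it (r.tcp_to_grasp is the distance from the TCP to the grasp point, in m); z points along the fingers, y is the line along which they close (so a half turn about z gives the same grasp; the last joint's range is limited). The gripper opens to 85 mm and grips with 20 to 120 N. Pads are 22 mm wide; open, the fingers measure 114 mm over their backs; the gripper's body (76 mm by 85 mm) begins 54 mm behind the grasp point. The pads swing forward as they close: fully open they stand 13 mm farther back than shut.
Start: joints at [-1.234, 0.477, 0.022, 1.555, -0.011, 1.109, -0.083], TCP at [0.29, 0.609, 0.192] pointing down, gripper open.
Joint ranges: [-2.96, 2.96], [-0.34, 2.1], [-1.41, 1.46], [0.24, 2.44], [-1.37, 4.51], [0.17, 1.92], [-2.96, 2.96]. Speed limits (rad/s): [2.39, 2.39, 3.14, 3.14, 3.14, 3.14, 3.14].

INTERFACE

Orientations are given as a rotation vector (axis times angle).
In Python, from bench import r gives the robot as it stands.
- The arm moves only by the tool step_arm, never from a script. Its argument "moves" is a list of rows, each a list of 7 numbers: the shift along the tool's x, y, z in mm, then the turn, a rotation vector about the tool's x, y, z in rad, then the finger opening in mm, from 0 to 85.4. A call has 1 to 8 rows; each row is the pose to reach, as a shift and turn from the pose commanded when the call began, along the tool's axes at that moment; what a row does not reach only later rows make up. A row lasts 1/10 s, in which the tool goes at most 50 mm and 8.59 degrees, less where a joint would pass 70% of its speed; a pose out of reach is approached as far as the arm can. A call with a gripper value outside its range is refused whole. The fingers move at their own pace and stop on an object; "grip_force" is the grip in N (left out, the last holds). Time passes only in rows, so rows that repeat a pose let the fingers close. It gives the time, the measured TCP pose, the force, the opening and the grip force at its end, in the units of the state.
- r.get_obs(): the state, without advancing time (a new reading comes with each control period).
- r.grab_frame(name): name is "scene" or "top"; returns a dict with "image" (384x512x3 uint8, red, green, blue), "depth" (384x512 float32, m along the optical axis (not along the pixel's ray), 0 where there is no reading), "mtx" (3x3 intrinsics, pixels), "rvec" (rotation vector, rad) and "tvec" (3), from world to camera coordinates, as OpenCV has them. Camera axes: x right, y down, z forward; pixel columns grow to the right and rows downward; lengths in m; the calibration is good to about 2 mm. A picture is of the moment at which its call begins.
- r.hand_in(): hands the job in; it is judged then, once.
The state is a dict: "clock": time; "joints": joint angles; "qvel": joint speeds; "tau": joint torques, N m; "tcp_pos": TCP position; "orientation": TCP orientation; "contact_force": force on the tool from outside, world axes, zero at the start; "moment": the same for the moment, N m; "grip_width": finger opening in m; "gripper_force": force on a finger pad.
Only numpy, scipy, OpenCV 4.12 (cv2) and the standard library are available. Lean on these libraries where they do the work, as an engineer would, in place of code of your own. Each camera call takes 0.05 s, during which the arm holds its last target. There are 200 camera calls.

## Working session

There is one attempt and no reset: what is moved stays moved. The work goes in short steps, Python scripts to look and compute and a tool call to move; the robot and the scene stay as the last step left them, time stands still between calls to the robot, and variables do not carry over. Pictures are saved under pics/ and viewed, at most 10 in all, crops included, and the job is handed in when it is done.

Besides the shell and the picture viewer there is one more tool, called after "Request:" as name([rows], argument=value, ...), one row to a line, values as JSON. step_arm: Moves the arm, as the interface text tells. Its arguments: {"type":"object","properties":{"moves":{"type":"array","items":{"type":"array","items":{"type":"number"}}},"grip_force":{"type":"number"}},"required":["moves"]}

```bash
mkdir -p pics; cat > h.py <<'E'
import numpy as np, cv2, pickle
from bench import r
def grab(n,tag):
    f=r.grab_frame(n); pickle.dump(f,open(f'pics/{tag}.pkl','wb')); return f
def load(tag): return pickle.load(open(f'pics/{tag}.pkl','rb'))
def save(f,name,box=None,s=1.0):
    im=f['image'][:,:,::-1]
    if box: im=im[box[1]:box[3],box[0]:box[2]]
    cv2.imwrite(f'pics/{name}.png',cv2.resize(im,None,fx=s,fy=s,interpolation=cv2.INTER_CUBIC))
def ray(f,u,v):
    R=cv2.Rodrigues(np.array(f['rvec'],float))[0]; t=np.array(f['tvec'],float).ravel()
    d=R.T@np.linalg.inv(f['mtx'])@np.array([u,v,1.]); return -R.T@t,d
def atz(f,u,v,z):
    c,d=ray(f,u,v); return c+d*(z-c[2])/d[2]
def dep(f,u,v):
    c,d=ray(f,u,v); return c+d*f['depth'][int(round(v)),int(round(u))]
def proj(f,p):
    return cv2.projectPoints(np.array(p,float).reshape(-1,1,3),np.array(f['rvec'],float),np.array(f['tvec'],float),f['mtx'],None)[0].reshape(-1,2)
E
python3 - <<'E'
from h import *
for n in('scene','top'):
    f=grab(n,n+'0'); save(f,n+'0',s=1.5); print(ray(f,256,192),f['mtx'][0,0])
print(r.get_obs())
E
```

```text
(array([ 0.04901961, -0.66216942,  0.74292924]), array([ 0.52812358,  0.50905334, -0.67985486])) 470.4332828084867
(array([ 0.4868834 , -0.14717734,  1.0275493 ]), array([ 0.09725474,  0.02035779, -0.99510723])) 403.7724016062997
{'clock': 0.1, 'joints': array([-1.23411815,  0.47771292,  0.02233375,  1.55632964, -0.01150666,
        1.10930877, -0.08311865]), 'qvel': array([ 0.00089942, -0.00033931, -0.00015743, -0.00163452, -0.00076169,
       -0.00030956,  0.00016489]), 'tau': array([ 4.07910295e-03, -5.97764146e+01,  1.61345713e+00, -2.81950557e+01,
        1.27938436e-02,  5.03298841e-03, -1.60472467e-05]), 'tcp_pos': array([0.29017647, 0.60879124, 0.19123554]), 'orientation': array([-6.92845098e-01, -3.06397972e+00,  2.53028010e-03]), 'contact_force': array([-0.05615245,  1.03216143, -1.53440441]), 'moment': array([-0.00875174,  0.00059801, -0.00066473]), 'gripper_force': 0.0, 'grip_width': 0.08548270884024926}
```

View pics/scene0.png

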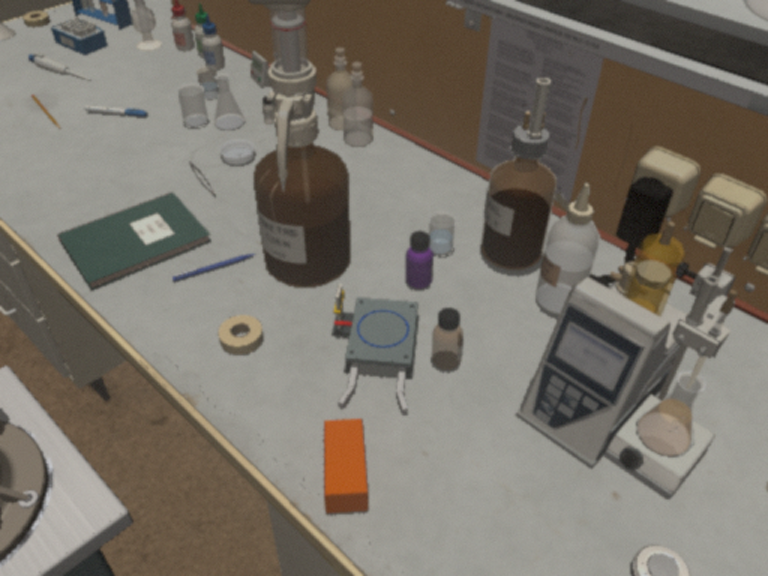

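View pics/top0.png

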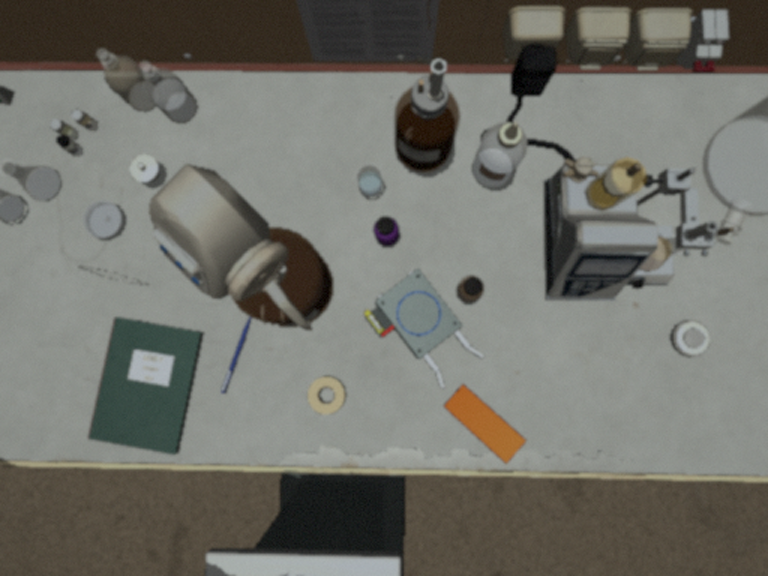

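The scene image shows the stage at about (383,330), the wedge at (345,465), the amber bottle at (447,338) and the purple one at (419,260). In the top image they are at (418,313), (485,423), (470,289) and (386,231), with the beaker at (370,182) and the tape roll at (327,395). I'll zoom in next.

```bash
python3 - <<'E'
from h import *
f=load('top0'); save(f,'topc',(190,140,360,315),s=3.4*1.0)
g=load('scene0'); save(g,'scenec',(200,180,320,350),s=3.5)
E
```

```text
(no output)
```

View pics/topc.png

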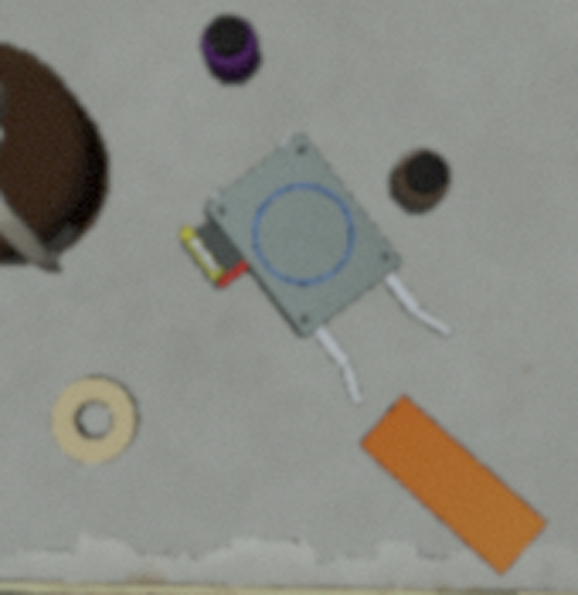

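View pics/scenec.png

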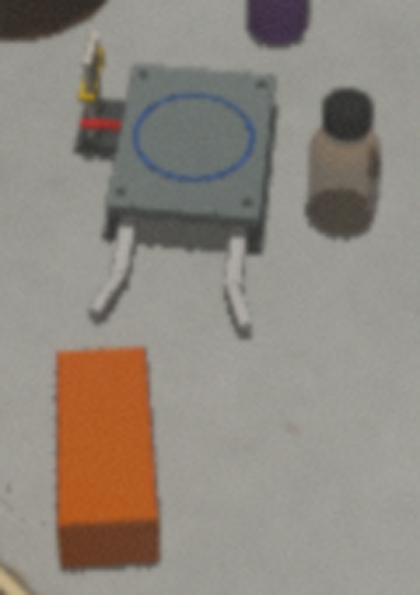

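```bash
cat >> h.py <<'E'
def crop2(f,pts,off=(190,140),s=3.4): return [((u+.5)/s-.5+off[0],(v+.5)/s-.5+off[1]) for u,v in pts]
def fit2(A,B):  # A local -> B world, 2D rigid
    A=np.array(A);B=np.array(B)[:,:2];a=A.mean(0);b=B.mean(0)
    A0=A-a;B0=B-b;th=np.arctan2((A0[:,0]*B0[:,1]-A0[:,1]*B0[:,0]).sum(),(A0*B0).sum())
    R=np.array([[np.cos(th),-np.sin(th)],[np.sin(th),np.cos(th)]])
    return th,b-R@a,np.linalg.norm(B0-A0@R.T,axis=1)
E
python3 - <<'E'
from h import *
f=load('top0')
C=lambda p:crop2(f,p)
pl=[atz(f,*p,.032) for p in C([(302,133),(207,205),(303,335),(400,260)])]
th,t,e=fit2([(.045,.06),(-.045,.06),(-.045,-.06),(.045,-.06)],pl)
print('stage',np.degrees(th),t,e)
print('ring', atz(f,*C([(303,234)])[0],.032), dep(f,*C([(303,234)])[0]))
wp=C([(403,396),(361,442),(500,573),(546,521)])
W=[atz(f,*p,z) for p,z in zip(wp,[.006,.006,.041,.041])]
th2,t2,e2=fit2([(.025,.065),(-.025,.065),(-.025,-.065),(.025,-.065)],W)
print('wedge',np.degrees(th2),t2,e2)
R=lambda a:np.array([[np.cos(a),-np.sin(a)],[np.sin(a),np.cos(a)]])
print('wedge in stage',R(th).T@(t2-t), np.degrees(th2-th))
print('mouth',t+R(th)@[0,-.095])
bc=C([(427,173)])[0]; print('bottle cap',dep(f,*bc),atz(f,*bc,.09))
g=load('scene0')
print('scene cap',atz(g,*crop2(g,[(348,100)],(200,180),3.5)[0],.09))
for n,p,z in(('beaker',(370/1.5,182/1.5),.0),('roll',C([(95,420)])[0],.019),('purple',C([(231,35)])[0],.09)): print(n,atz(f,*p,z),dep(f,*p))
# check mark/ pointer
for n,p in(('ptr',(82,124)),('mark',(82,95)),('mark2',(90,97)),('ptrR',(115,125))):
    q=crop2(g,[p],(200,180),3.5)[0]; print(n,q,dep(g,*q), proj(g,[list(t+R(th)@np.array([-.071,.008]))+[.027]])[0])
o=r.get_obs(); Rt=cv2.Rodrigues(o['orientation'])[0]; print(Rt)
E
```

```text
stage -52.086993005835176 [ 0.54510754 -0.18343899] [0.00207002 0.00259468 0.00155381 0.00236082]
ring [ 0.54423914 -0.18357769  0.032     ] [ 0.54406864 -0.18346949  0.03495945]
wedge -41.37797007496804 [ 0.36931277 -0.29140354] [0.00296343 0.00249331 0.00191073 0.0015692 ]
wedge in stage [-0.02284157 -0.20503271] 10.709022930867132
mouth [ 0.4701578 -0.2418131]
bottle cap [ 0.58431894 -0.26619913  0.08672789] [ 0.58398006 -0.26578518  0.09      ]
scene cap [ 0.58277129 -0.26614553  0.09      ]
beaker [ 0.77210404 -0.09874916  0.        ] [ 0.76521065 -0.0999196   0.02483448]
roll [ 0.40757671 -0.0346537   0.019     ] [ 0.40587773 -0.03224312 -0.00260601]
purple [ 0.67827514 -0.13009582  0.09      ] [ 0.67796217 -0.13012375  0.09153314]
ptr (223.07142857142858, 215.07142857142856) [ 0.50339439 -0.12801743  0.02810533] [222.8588507  213.08664023]
mark (223.07142857142858, 206.78571428571428) [ 0.50852731 -0.12346142  0.04605883] [222.8588507  213.08664023]
mark2 (225.35714285714286, 207.35714285714286) [ 0.51318919 -0.12532206  0.04240826] [222.8588507  213.08664023]
ptrR (232.5, 215.35714285714286) [ 0.51910659 -0.14040614  0.02484436] [222.8588507  213.08664023]
[[-9.02708984e-01  4.30251238e-01 -6.02445905e-04]
 [ 4.30251646e-01  9.02707718e-01 -1.51540009e-03]
 [-1.08170198e-04 -1.62716862e-03 -9.99998670e-01]]
```

```bash
python3 - <<'E'
from h import *
P=[]
for n in('scene0','top0'):
    f=load(n); v,u=np.mgrid[0:384,0:512]; c,_=ray(f,0,0)
    R=cv2.Rodrigues(np.array(f['rvec'],float))[0]
    d=(R.T@np.linalg.inv(f['mtx'])@np.stack([u.ravel(),v.ravel(),np.ones(u.size)])).T
    p=c+d*f['depth'].reshape(-1,1); P.append(p[f['depth'].ravel()>0])
P=np.vstack(P)
for y0 in np.arange(-.6,.75,.05):
    s=P[(P[:,1]>=y0)&(P[:,1]<y0+.05)&(P[:,0]>.15)&(P[:,0]<.85)]
    out=[]
    for h in(.06,.12,.2,.3):
        q=s[s[:,2]>h]; out.append('%.2f'%np.percentile(q[:,0],2) if len(q)>20 else '-')
    print('%.2f'%y0,out,'%.2f'%s[:,2].max() if len(s) else '')
print(R and 0 if False else '')
E
```

```text
-0.60 ['0.62', '0.62', '0.62', '-'] 0.29
-0.55 ['0.60', '0.61', '0.62', '-'] 0.29
-0.50 ['0.59', '0.61', '0.69', '-'] 0.27
-0.45 ['0.59', '0.61', '0.70', '-'] 0.27
-0.40 ['0.60', '0.62', '-', '-'] 0.19
-0.35 ['0.76', '0.76', '0.79', '-'] 0.21
-0.30 ['0.57', '0.77', '-', '-'] 0.18
-0.25 ['0.79', '0.79', '0.81', '0.83'] 0.30
-0.20 ['0.79', '0.79', '0.81', '0.83'] 0.31
-0.15 ['0.52', '0.81', '-', '-'] 0.16
-0.10 ['-', '-', '-', '-'] 0.06
-0.05 ['0.51', '0.51', '0.51', '0.53'] 0.56
0.00 ['0.52', '0.52', '0.54', '0.54'] 0.56
0.05 ['0.52', '0.52', '0.55', '0.55'] 0.55
0.10 ['-', '-', '-', '-'] 0.01
0.15 ['-', '-', '-', '-'] 0.02
0.20 ['-', '-', '-', '-'] 0.02
0.25 ['-', '-', '-', '-'] 0.05
0.30 ['-', '-', '-', '-'] 0.04
0.35 ['-', '-', '-', '-'] 0.02
0.40 ['-', '-', '-', '-'] 0.06
0.45 ['0.75', '-', '-', '-'] 0.11
0.50 ['0.69', '-', '-', '-'] 0.07
0.55 ['-', '-', '-', '-'] 0.07
0.60 ['-', '-', '-', '-'] 0.06
0.65 ['-', '-', '-', '-'] 0.01
0.70 ['-', '-', '-', '-'] 0.01
```

```bash
cat >> h.py <<'E'
def go(xyz,ydeg,o=None):
    """shift mm + rotvec, to world TCP xyz, tool down, tool y axis at ydeg"""
    o=o or r.get_obs(); Rt=cv2.Rodrigues(np.array(o['orientation']))[0]
    a=np.radians(ydeg); y=np.array([np.cos(a),np.sin(a),0]);z=np.array([0,0,-1.]);x=np.cross(y,z)
    Rg=np.stack([x,y,z],1); dr=cv2.Rodrigues(Rt.T@Rg)[0].ravel()
    return np.round(1000*Rt.T@(np.array(xyz)-o['tcp_pos']),1),np.round(dr,3)
E
python3 -c "
from h import *
print(go([.405,.15,.2],20))"
```

```text
(array([-301. , -364.8,   -8.1]), array([-0.002,  0.001,  0.777]))
```

Request:
step_arm([
  [-301, -365, -8, 0, 0, 0.777, 50],
  [-301, -365, -8, 0, 0, 0.777, 50],
  [-301, -365, -8, 0, 0, 0.777, 50],
  [-301, -365, -8, 0, 0, 0.777, 50],
  [-301, -365, -8, 0, 0, 0.777, 50],
  [-301, -365, -8, 0, 0, 0.777, 50],
  [-301, -365, -8, 0, 0, 0.777, 50],
  [-301, -365, -8, 0, 0, 0.777, 50],
])

```text
clock: 0.9
tcp_pos: [0.3873, 0.2192, 0.1987]
orientation: [-1.802, -2.573, 0.0]
contact_force: [1.6, -0.0, -0.3]
grip_width: 0.0504
gripper_force: 0.0
```

```bash
python3 -c "
from h import *
o=r.get_obs();print(o['clock'],o['tcp_pos'],o['joints'],o['grip_width'])
print(go([.405,.15,.2],20),go([.415,-.1,.2],-12))"
```

```text
0.9 [0.38726178 0.219201   0.19874519] [-0.95639035  0.0772659   0.32086828  2.08807986 -0.02956334  0.98050578
 -0.270791  ] 0.05044236208943263
(array([-71.1,  -7. ,  -1.3]), array([-0., -0.,  0.])) (array([-309.4,  -83.1,   -1.3]), array([-0.   , -0.   ,  0.559]))
```

```bash
python3 -c "
from h import *
print(go([.425,.02,.2],3),go([.40,-.18,.2],-24), go([.35,-.31,.12],-41.4))"
```

```text
(array([-200.1,  -32.7,   -1.3]), array([-0.   , -0.   ,  0.297])) (array([-379.5, -124.6,   -1.3]), array([-0.   , -0.   ,  0.768])) (array([-484.5, -216. ,   78.7]), array([-0.   , -0.   ,  1.072]))
```

Request:
step_arm([
  [-200, -33, -1, 0, 0, 0.297, 60],
  [-200, -33, -1, 0, 0, 0.297, 60],
  [-200, -33, -1, 0, 0, 0.297, 70],
  [-200, -33, -1, 0, 0, 0.35, 70],
  [-380, -125, -1, 0, 0, 0.768, 75],
  [-380, -125, -1, 0, 0, 0.768, 75],
  [-380, -125, -1, 0, 0, 0.768, 75],
  [-380, -125, -1, 0, 0, 0.768, 75],
])

```text
clock: 1.7
tcp_pos: [0.3996, -0.1756, 0.2]
orientation: [-2.637, -1.707, -0.002]
contact_force: [1.2, -0.4, -0.7]
grip_width: 0.0747
gripper_force: 0.0
```

```bash
python3 -c "
from h import *
o=r.get_obs();print(o['clock'],o['tcp_pos'],o['joints'],o['grip_width'])
W=np.array([.3693,-.2914]); a=np.radians(-41.4); y=np.array([-np.sin(a),np.cos(a)])
for k in(-.05,-.045): print(W+k*y)
p=W-.05*y; print(go([p[0],p[1],.08],-41.4), go([p[0],p[1],.02],-41.4))"
```

```text
1.7 [ 0.39958373 -0.17557721  0.19995141] [-0.46771411  0.05295926  0.78466576  2.12434899 -0.04613653  0.97979485
 -0.08018221] 0.0747154340454819
[ 0.33623441 -0.32890555]
[ 0.33954097 -0.325155  ]
(array([-165.9,    5. ,  119.8]), array([ 0.   , -0.001,  0.3  ])) (array([-166. ,    5. ,  179.8]), array([ 0.   , -0.001,  0.3  ]))
```

Request:
step_arm([
  [-166, 5, 60, 0, 0, 0.3, 75],
  [-166, 5, 110, 0, 0, 0.3, 75],
  [-166, 5, 110, 0, 0, 0.3, 75],
  [-166, 5, 110, 0, 0, 0.3, 75],
  [-166, 5, 110, 0, 0, 0.3, 75],
  [-166, 5, 110, 0, 0, 0.3, 75],
])

```text
clock: 2.3
tcp_pos: [0.3355, -0.3283, 0.089]
orientation: [-2.862, -1.291, 0.004]
contact_force: [-0.7, -0.1, 1.0]
grip_width: 0.0753
gripper_force: 0.0
```

```bash
python3 -c "
from h import *
o=r.get_obs();print(o['clock'],o['tcp_pos'],o['joints'])
g=grab('scene','scene1'); save(g,'scene1',(180,180,340,360),3.2)
p=np.array([.3362,-.3289]);print(go([p[0],p[1],.02],-41.4)); print(proj(g,[o['tcp_pos']]))"
```

```text
2.3 [ 0.33551148 -0.32829091  0.08902838] [-0.02094883  0.37056055  0.81034747  2.16762007 -0.391035    0.75395804
  0.32360267]
(array([-1.8,  0.3, 69.8]), array([-0.001,  0.   ,  0.003]))
[[229.07109674 302.9919762 ]]
```

View pics/scene1.png

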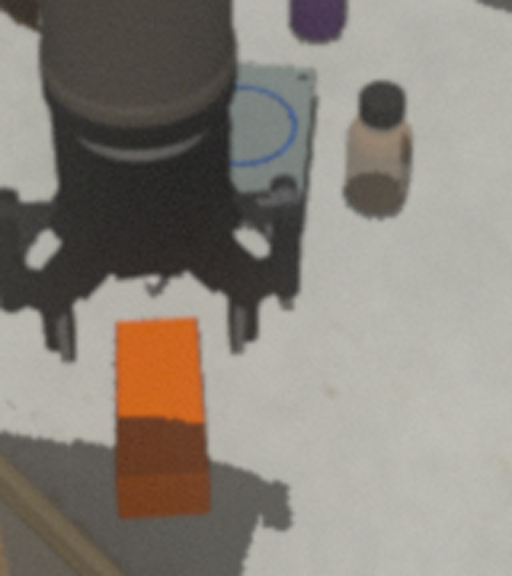

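The open fingers straddle the wedge, with tips at about (66,355) and (238,350) in the crop. I'll lower and grip.

Request:
step_arm([
  [-2, 0, 40, 0, 0, 0, 75],
  [-2, 0, 69, 0, 0, 0, 75],
  [-2, 0, 69, 0, 0, 0, 75],
  [-2, 0, 69, 0, 0, 0, 40],
  [-2, 0, 69, 0, 0, 0, 40],
  [-2, 0, 69, 0, 0, 0, 40],
  [-2, 0, 69, 0, 0, 0, 40],
  [-2, 0, 69, 0, 0, 0, 40],
], grip_force=40)

```text
clock: 3.15
tcp_pos: [0.3366, -0.3291, 0.0214]
orientation: [2.86, 1.298, 0.001]
contact_force: [0.4, 0.4, -0.6]
grip_width: 0.04
gripper_force: 0.0
```

```bash
python3 -c "
from h import *
o=r.get_obs();print(o['clock'],o['tcp_pos'],o['grip_width'],o['gripper_force'],o['contact_force'])
t=np.array([.5447,-.1835]);a=np.radians(-52.1);y=np.array([-np.sin(a),np.cos(a)])
for yc in(-.205,-.15,-.1,-.08):
  p=t+y*(yc-.05); print(yc,go([p[0],p[1],.0205],-52.1))"
```

```text
3.15 [ 0.33657909 -0.32911842  0.02144092] 0.03998470592276921 0.0 [ 0.39890535  0.41189082 -0.59802756]
-0.205 (array([-3.8, 12.5,  1. ]), array([ 0.001, -0.001,  0.191]))
-0.15 (array([50.3, 22.9,  1. ]), array([ 0.001, -0.001,  0.191]))
-0.1 (array([99.3, 32.3,  1. ]), array([ 0.001, -0.001,  0.191]))
-0.08 (array([119. ,  36.1,   1. ]), array([ 0.001, -0.001,  0.191]))
```

```bash
python3 -c "
from h import *
g=grab('scene','scene2'); save(g,'scene2',(180,200,340,370),3.4)
g=grab('top','top2')
print(proj(g,[r.get_obs()['tcp_pos']]))"
```

```text
[[337.7036026  295.30770758]]
```

View pics/scene2.png

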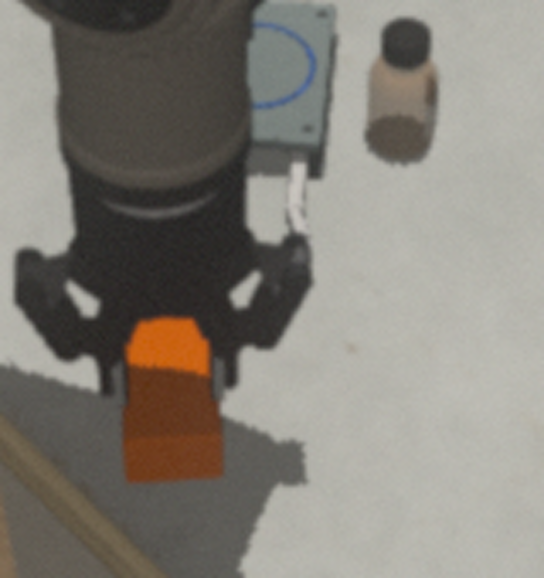

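Request:
step_arm([
  [0, 0, 0, 0, 0, 0, 20],
  [0, 0, 0, 0, 0, 0, 20],
  [0, 0, 0, 0, 0, 0, 20],
  [0, 0, 0, 0, 0, 0, 20],
], grip_force=40)

```text
clock: 3.65
tcp_pos: [0.336, -0.329, 0.0208]
orientation: [-2.861, -1.298, 0.0]
contact_force: [-0.2, -0.3, 0.8]
grip_width: 0.0198
gripper_force: 0.0
```

```bash
python3 -c "
from h import *
o=r.get_obs();print(o['clock'],o['tcp_pos'],o['grip_width'],o['gripper_force'],o['contact_force'])
g=grab('scene','scene3'); save(g,'scene3',(180,200,340,370),3.4)"
```

```text
3.65 [ 0.33600007 -0.32902341  0.02078996] 0.01977286075697609 0.0 [-0.24322746 -0.34742142  0.79068482]
```

View pics/scene3.png

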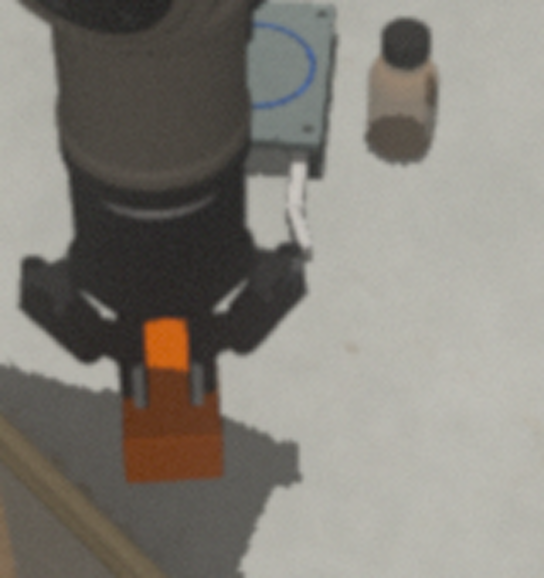

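```bash
python3 -c "
from h import *
o=r.get_obs(); g=load('scene3'); p=o['tcp_pos']
print(proj(g,[p,p+[0,0,.019],p+[0,0,.04]]))
for q in [(140,400),(197,400),(140,375),(197,375)]:
    c=crop2(g,[q],(180,200),3.4)[0]; print(c,dep(g,*c))
for q in [(124,435),(220,435),(170,437),(170,425),(170,400),(170,385),(170,350),(170,460)]:
    c=crop2(g,[q],(180,200),3.4)[0]; print('w',c,dep(g,*c), atz(g,*c,.041))
"
```

```text
[[230.74238818 325.5229741 ]
 [230.43874358 319.5343646 ]
 [230.09137971 312.68350475]]
(220.8235294117647, 317.29411764705884) [ 0.31604198 -0.32837621  0.06849636]
(237.58823529411765, 317.29411764705884) [ 0.3373774  -0.34578744  0.06404899]
(220.8235294117647, 309.94117647058823) [ 0.31699021 -0.32862506  0.0892814 ]
(237.58823529411765, 309.94117647058823) [ 0.3368007  -0.34697229  0.0876552 ]
w (216.11764705882354, 327.5882352941177) [ 0.30960845 -0.32167288  0.03657079] [ 0.30797443 -0.32380796  0.041     ]
w (244.3529411764706, 327.5882352941177) [ 0.34285588 -0.35589253  0.03762687] [ 0.34145059 -0.35735731  0.041     ]
w (229.64705882352942, 328.1764705882353) [ 0.3242223  -0.33955315  0.03851597] [ 0.32325183 -0.34069081  0.041     ]
w (229.64705882352942, 324.6470588235294) [ 0.32922503 -0.33418561  0.03751127] [ 0.32783924 -0.33580769  0.041     ]
w (229.64705882352942, 317.29411764705884) [ 0.34123188 -0.32117747  0.03211584] [ 0.33757964 -0.32543939  0.041     ]
w (229.64705882352942, 312.88235294117646) [ 0.34903694 -0.31269226  0.02791379] [ 0.34354602 -0.3190884   0.041     ]
w (229.64705882352942, 302.5882352941177) [ 0.36639015 -0.29395282  0.02156148] [ 0.35783804 -0.30387507  0.041     ]
w (229.64705882352942, 334.94117647058823) [ 0.32222855 -0.34093235  0.02087591] [ 0.31461404 -0.34988543  0.041     ]
```

```bash
python3 -c "
from h import *
g=load('scene3')
for u in(221,237):
  for v in range(308,326): print(u,v,np.round(dep(g,u,v),3),g['image'][v,u])
"
```

```text
221 308 [ 0.318 -0.329  0.094] [73 71 66]
221 309 [ 0.317 -0.33   0.094] [80 79 76]
221 310 [ 0.317 -0.329  0.089] [81 78 73]
221 311 [ 0.317 -0.328  0.085] [82 81 77]
221 312 [ 0.317 -0.329  0.084] [82 78 75]
221 313 [ 0.317 -0.329  0.081] [83 80 75]
221 314 [ 0.317 -0.328  0.077] [81 79 75]
221 315 [ 0.317 -0.328  0.074] [83 80 78]
221 316 [ 0.316 -0.329  0.072] [83 81 77]
221 317 [ 0.316 -0.328  0.069] [85 83 78]
221 318 [ 0.317 -0.328  0.066] [83 82 77]
221 319 [ 0.316 -0.328  0.063] [89 79 72]
221 320 [ 0.327 -0.314  0.031] [94 63 47]
221 321 [ 0.326 -0.316  0.032] [100  57  35]
221 322 [ 0.323 -0.32   0.037] [100  57  32]
221 323 [ 0.322 -0.32   0.034] [99 54 30]
221 324 [ 0.32  -0.322  0.036] [98 57 30]
221 325 [ 0.319 -0.324  0.037] [98 54 28]
237 308 [ 0.336 -0.346  0.093] [86 83 81]
237 309 [ 0.337 -0.346  0.089] [81 81 78]
237 310 [ 0.336 -0.347  0.089] [85 83 79]
237 311 [ 0.337 -0.346  0.083] [85 83 78]
237 312 [ 0.336 -0.346  0.081] [86 83 81]
237 313 [ 0.336 -0.346  0.079] [84 81 79]
237 314 [ 0.336 -0.346  0.075] [82 79 75]
237 315 [ 0.336 -0.347  0.074] [81 80 78]
237 316 [ 0.336 -0.346  0.07 ] [80 78 74]
237 317 [ 0.337 -0.345  0.065] [87 85 82]
237 318 [ 0.336 -0.346  0.064] [87 78 73]
237 319 [ 0.348 -0.333  0.033] [93 64 50]
237 320 [ 0.346 -0.334  0.032] [97 56 31]
237 321 [ 0.344 -0.337  0.036] [101  56  35]
237 322 [ 0.343 -0.338  0.035] [99 58 35]
237 323 [ 0.341 -0.34   0.036] [97 57 30]
237 324 [ 0.34  -0.341  0.035] [98 57 33]
237 325 [ 0.338 -0.343  0.037] [99 57 36]
```

The depth readings put the fingertips at z≈0.062, while the reported TCP is 0.021. So the real tips end about 40 mm short of the reported TCP, and the fingers closed above the wedge without touching it. I'll open, lower by that amount and check the force.

Request:
step_arm([
  [0, 0, 0, 0, 0, 0, 78],
  [0, 0, 0, 0, 0, 0, 78],
  [0, 0, 0, 0, 0, 0, 78],
  [0, 0, 0, 0, 0, 0, 78],
  [0, 0, 20, 0, 0, 0, 78],
  [0, 0, 35, 0, 0, 0, 78],
  [0, 0, 45, 0, 0, 0, 78],
  [0, 0, 45, 0, 0, 0, 78],
])

```text
clock: 4.5
tcp_pos: [0.3353, -0.3285, -0.0251]
orientation: [-2.859, -1.297, 0.002]
contact_force: [0.8, 0.4, 0.4]
grip_width: 0.078
gripper_force: 0.0
```

```bash
python3 -c "
from h import *
o=r.get_obs();print(o['clock'],o['tcp_pos'],o['grip_width'],o['gripper_force'],o['contact_force'])
g=grab('scene','scene4'); 
R=cv2.Rodrigues(np.array(o['orientation']))[0]
# lowest finger depth along columns
for u in range(195,265,2):
  out=[]
  for v in range(285,345):
    p=dep(g,u,v)
    if g['image'][v,u].max()<95 and p[2]>.008 and abs((R.T@(p-o['tcp_pos']))[0]+.011)<.006: out.append((v,*np.round(R.T@(p-o['tcp_pos']),3),round(p[2],3)))
  if out: print(u,out[-1])
"
```

```text
4.5 [ 0.33534448 -0.32852369 -0.02506409] 0.07803681024703363 0.0 [0.80186021 0.36516814 0.39785822]
195 (318, np.float64(-0.009), np.float64(-0.057), np.float64(-0.091), np.float64(0.066))
197 (320, np.float64(-0.014), np.float64(-0.054), np.float64(-0.092), np.float64(0.067))
199 (328, np.float64(-0.009), np.float64(-0.053), np.float64(-0.058), np.float64(0.034))
201 (329, np.float64(-0.009), np.float64(-0.05), np.float64(-0.054), np.float64(0.03))
203 (332, np.float64(-0.013), np.float64(-0.047), np.float64(-0.051), np.float64(0.026))
205 (331, np.float64(-0.012), np.float64(-0.043), np.float64(-0.053), np.float64(0.028))
207 (317, np.float64(-0.014), np.float64(-0.037), np.float64(-0.099), np.float64(0.074))
209 (309, np.float64(-0.017), np.float64(-0.032), np.float64(-0.126), np.float64(0.101))
211 (307, np.float64(-0.016), np.float64(-0.029), np.float64(-0.13), np.float64(0.105))
213 (305, np.float64(-0.016), np.float64(-0.026), np.float64(-0.135), np.float64(0.11))
215 (303, np.float64(-0.015), np.float64(-0.022), np.float64(-0.139), np.float64(0.114))
217 (327, np.float64(-0.
[... 1295 characters left out ...]
249 (308, np.float64(-0.016), np.float64(0.031), np.float64(-0.121), np.float64(0.096))
251 (314, np.float64(-0.013), np.float64(0.035), np.float64(-0.1), np.float64(0.074))
253 (329, np.float64(-0.011), np.float64(0.039), np.float64(-0.049), np.float64(0.024))
255 (328, np.float64(-0.013), np.float64(0.042), np.float64(-0.055), np.float64(0.03))
257 (325, np.float64(-0.007), np.float64(0.046), np.float64(-0.054), np.float64(0.029))
259 (324, np.float64(-0.008), np.float64(0.049), np.float64(-0.059), np.float64(0.033))
261 (314, np.float64(-0.009), np.float64(0.052), np.float64(-0.091), np.float64(0.065))
263 (313, np.float64(-0.006), np.float64(0.055), np.float64(-0.089), np.float64(0.064))
```

Request:
step_arm([
  [0, 0, 0, 0, 0, 0, 35],
  [0, 0, 0, 0, 0, 0, 35],
  [0, 0, 0, 0, 0, 0, 35],
  [0, 0, 0, 0, 0, 0, 35],
  [0, 0, 0, 0, 0, 0, 35],
], grip_force=50)

```text
clock: 5.05
tcp_pos: [0.3366, -0.3294, -0.0233]
orientation: [2.86, 1.297, 0.002]
contact_force: [-0.9, 0.9, 4.1]
grip_width: 0.0489
gripper_force: 51.8
```

```bash
python3 -c "
from h import *
o=r.get_obs();print(o['clock'],o['tcp_pos'],o['grip_width'],o['gripper_force'],o['contact_force'])
t=np.array([.5447,-.1835]);a=np.radians(-52.1);y=np.array([-np.sin(a),np.cos(a)])
for yc in(-.205,-.15,-.1,-.08):
  p=t+y*(yc-.05); print(yc,go([p[0],p[1],o['tcp_pos'][2]],-52.1))"
```

```text
5.05 [ 0.33655061 -0.32937413 -0.02332135] 0.048886502385927844 51.77029699087143 [-0.86545029  0.86538233  4.14783387]
-0.205 (array([-3.5, 12.3,  0. ]), array([ 0.001, -0.001,  0.19 ]))
-0.15 (array([50.5, 22.7,  0.1]), array([ 0.001, -0.001,  0.19 ]))
-0.1 (array([99.6, 32.2,  0.1]), array([ 0.001, -0.001,  0.19 ]))
-0.08 (array([1.192e+02, 3.590e+01, 1.000e-01]), array([ 0.001, -0.001,  0.19 ]))
```

Request:
step_arm([
  [-4, 12, -1, 0, 0, 0.1, 35],
  [-4, 12, -1, 0, 0, 0.19, 35],
  [-4, 12, -1, 0, 0, 0.19, 35],
  [15, 16, -1, 0, 0, 0.19, 35],
  [35, 20, 0, 0, 0, 0.19, 35],
  [50, 23, 0, 0, 0, 0.19, 35],
  [50, 23, 0, 0, 0, 0.19, 35],
])

```text
clock: 5.75
tcp_pos: [0.3884, -0.3061, -0.0233]
orientation: [2.967, 1.027, 0.003]
contact_force: [2.4, 1.6, 5.0]
grip_width: 0.0491
gripper_force: 52.8
```

```bash
python3 -c "
from h import *
o=r.get_obs();print(o['clock'],o['tcp_pos'],o['grip_width'],o['gripper_force'],o['contact_force'])
g=grab('top','top5'); save(g,'top5',(215,170,365,310),4)
save(grab('scene','scene5'),'scene5')
t=np.array([.5447,-.1835]);a=np.radians(-52.1);y=np.array([-np.sin(a),np.cos(a)])
for yc in(-.15,-.1,-.08):
  p=t+y*(yc-.05); print(yc,go([p[0],p[1],o['tcp_pos'][2]],-52.1))"
```

```text
5.75 [ 0.38844911 -0.30613494 -0.02329674] 0.04913137016885454 52.75108164176345 [2.39209977 1.60688625 4.99270458]
-0.15 (array([-1.3, -0.8, -0. ]), array([ 0.002, -0.002,  0.005]))
-0.1 (array([48.7, -0.5,  0.1]), array([ 0.002, -0.002,  0.005]))
-0.08 (array([68.7, -0.4,  0.1]), array([ 0.002, -0.002,  0.005]))
```

View pics/top5.png

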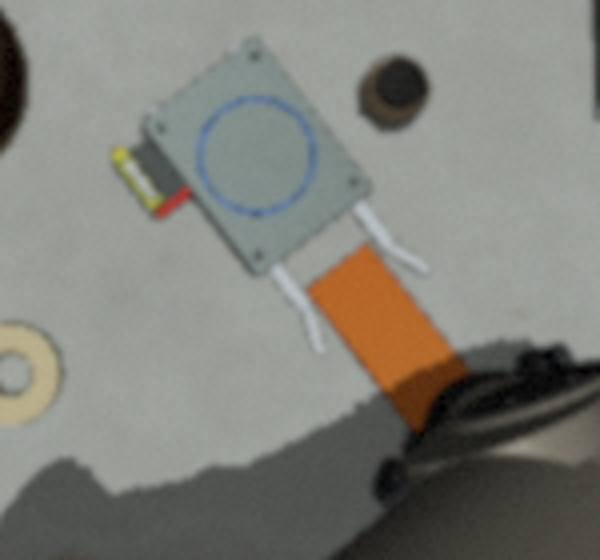

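```bash
python3 -c "
from h import *
g=load('top5'); t=np.array([.5447,-.1835]);a=np.radians(-52.1);R=np.array([[np.cos(a),-np.sin(a)],[np.sin(a),np.cos(a)]])
def S(q,z): return np.round(1000*R.T@(atz(g,*crop2(g,[q],(215,170),4)[0],z)[:2]-t),1)
for n,q,z in [('Lin0',(283,266),.014),('Lbend',(304,304),.014),('Rin0',(358,206),.014),('Rbend',(388,244),.014),('Lend',(322,352),.014),('Rend',(428,271),.014),('tipL',(305,287),.006),('tipR',(370,247),.006),('wL',(400,405),.03),('wR',(455,355),.028),('holeA',(255,55),.032),('holeB',(160,126),.032),('holeC',(260,256),.032),('holeD',(353,182),.032),('ring',(257,155),.032)]: print(n,S(q,z))
"
```

```text
Lin0 [-27.7 -64.7]
Lbend [-31.5 -91.1]
Rin0 [ 32.3 -63.2]
Rbend [ 32.8 -93.1]
Lend [ -40.5 -121.1]
Rend [  42.3 -121.1]
tipL [-24.3 -83.6]
tipR [ 23.4 -88.3]
wL [ -22.4 -173. ]
wR [  22.7 -169.6]
holeA [36.7 49.7]
holeB [-36.8  49.9]
holeC [-35.9 -50.7]
holeD [ 37.1 -49. ]
ring [ 0.1 -0.4]
```

The wedge tip is centred between the rails, to within 0.5 mm in the stage frame. I'll push straight in.

Request:
step_arm([
  [15, -1, 0, 0, 0, 0.005, 35],
  [30, -1, 0, 0, 0, 0.005, 35],
  [45, -0.5, 0, 0, 0, 0.005, 35],
  [57, -0.5, 0, 0, 0, 0.005, 35],
  [66, -0.5, 0, 0, 0, 0.005, 35],
  [74, -0.5, 0, 0, 0, 0.005, 35],
  [80, -0.5, 0, 0, 0, 0.005, 35],
  [80, -0.5, 0, 0, 0, 0.005, 35],
])

```text
clock: 6.65
tcp_pos: [0.4476, -0.2591, -0.0233]
orientation: [2.971, 1.013, -0.003]
contact_force: [-5.3, -5.1, 7.4]
grip_width: 0.0489
gripper_force: 53.1
```

```bash
python3 -c "
from h import *
o=r.get_obs();print(o['clock'],o['tcp_pos'],o['grip_width'],o['gripper_force'],o['contact_force'])
t=np.array([.5447,-.1835]);a=np.radians(-52.1);R=np.array([[np.cos(a),-np.sin(a)],[np.sin(a),np.cos(a)]])
print('stage',R.T@(o['tcp_pos'][:2]-t))
g=grab('scene','scene6'); save(g,'scene6',(210,190,290,250),8)
P=t+R@np.array([-.071,.008])
print([(z,crop) for z in (27,32,37,42) for crop in ((proj(g,[[*P,z/1000]])[0]-[210,190]+.5)*8,)])
Q=t+R@np.array([-.066,.012])
print([(z,crop) for z in (35,40,45) for crop in ((proj(g,[[*Q,z/1000]])[0]-[210,190]+.5)*8,)])
"
```

```text
6.65 [ 0.44763957 -0.25912877 -0.02329003] 0.04886889832912857 53.08330424129963 [-5.3052888  -5.07952307  7.39502327]
stage [ 5.46682796e-05 -1.23046477e-01]
[(27, array([105.9172803, 189.5349132])), (32, array([105.18419076, 176.331272  ])), (37, array([104.44603021, 163.0362974 ])), (42, array([103.70274588, 149.64903844]))]
[(35, array([125.78539371, 159.45257532])), (40, array([125.11874472, 146.10441554])), (45, array([124.44747014, 132.66363839]))]
```

View pics/scene6.png

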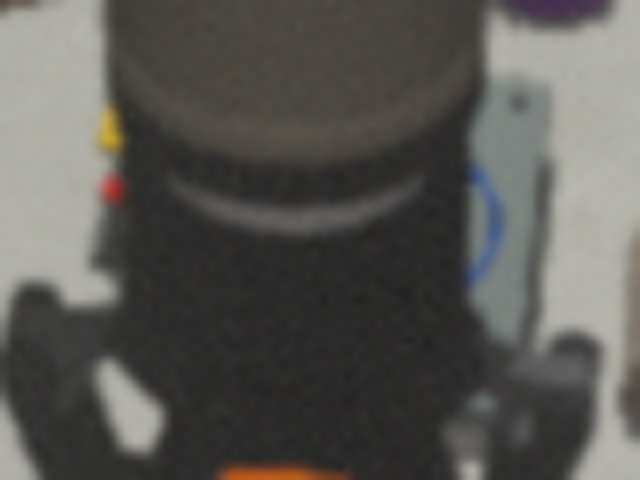

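```bash
python3 -c "
from h import *
g=load('scene0'); im=g['image'].astype(int)
print('R-G'); print('     ',list(range(218,236)))
for v in range(200,222): print(v,' '.join('%4d'%(im[v,u,0]-im[v,u,1]) for u in range(218,236)))
print('G-B')
for v in range(194,222): print(v,' '.join('%4d'%(im[v,u,1]-im[v,u,2]) for u in range(218,236)))
t=np.array([.5447,-.1835]);a=np.radians(-52.1);R=np.array([[np.cos(a),-np.sin(a)],[np.sin(a),np.cos(a)]])
def pr(x,y,z): return np.round(proj(g,[[*(t+R@np.array([x,y])/1000),z/1000]])[0],2)
for x,y,z in [(-71,5,25),(-71,5,29),(-71,11,29),(-50,5,25),(-50,5,29),(-50,11,29)]: print('ptr',(x,y,z),pr(x,y,z))
for z in(35,40,45):
  for x in(-72,-66,-60): print('mk',(x,z),pr(x,12,z-2.5),pr(x,12,z+2.5))
print('corners',[pr(x,y,32) for x in(-45,45) for y in(-60,60)], 'ring',pr(0,0,32))
"
```

```text
R-G
      [218, 219, 220, 221, 222, 223, 224, 225, 226, 227, 228, 229, 230, 231, 232, 233, 234, 235]
200    1    2    1    0   -1    0    3    3    2   10   15    4    1    1    0    1    0    0
201    2    1    2    0    4    2    5    2    2    7    8    3    0    0    0    0    0    1
202    1   -1    2    1    4    7    6    4    6    7    6    0    2    0    2    0    1    0
203    0    0    0    0    6   15   10    4    5   10    6    0    1   -1    2    1    0    0
204   -1    1   -1    0    6   18   13    5    6   14    6    1    1    0   -1    0    0   -1
205   -1    1   -1    3   11   21   16    8   10   12    4    3    1    0    0    1    0    2
206    0   -1    2    4   14   24   19   18   20   10    1    1    1   -1    1   -1    0    0
207   -1    0    1    4   17   25   25   27   26   13    1   -1   -1    0    0   -1   -1    0
208    3    2    3    3    8   15   17   22   19    8    1    0    0   -1   -1    0    1   -1
209    1    2    1    2    4    4    9    9    5    4    2   -1   -2   -3   -3    0    1   -2
210    2    1    1    1    1   -1    2    4    4    3    2 
[... 3737 characters left out ...]

ptr (-71, 5, 29) [222.47 213.53]
ptr (-71, 11, 29) [222.94 211.54]
ptr (-50, 5, 25) [232.28 215.72]
ptr (-50, 5, 29) [232.23 214.4 ]
ptr (-50, 11, 29) [232.66 212.41]
mk (-72, 35) [222.49 210.01] [222.39 208.35]
mk (-66, 35) [225.26 210.26] [225.18 208.6 ]
mk (-60, 35) [228.05 210.51] [227.97 208.85]
mk (-72, 40) [222.39 208.35] [222.3  206.68]
mk (-66, 40) [225.18 208.6 ] [225.1  206.92]
mk (-60, 40) [227.97 208.85] [227.9  207.17]
mk (-72, 45) [222.3  206.68] [222.21 204.99]
mk (-66, 45) [225.1  206.92] [225.01 205.24]
mk (-60, 45) [227.9  207.17] [227.82 205.49]
corners [array([229.8, 236.4]), array([238.21, 195.95]), array([274.22, 240.56]), array([278.97, 199.47])] ring [255.36 217.2 ]
```

Request:
step_arm([
  [8, 0, 0, 0, 0, 0, 35],
  [16, 0, 0, 0, 0, 0, 35],
  [24, 0, 0, 0, 0, 0, 35],
  [32, 0, 0, 0, 0, 0, 35],
  [37, 0, 0, 0, 0, 0, 35],
  [37, 0, 0, 0, 0, 0, 35],
])

```text
clock: 7.3
tcp_pos: [0.4766, -0.2369, -0.0233]
orientation: [2.971, 1.013, -0.003]
contact_force: [-6.1, -5.5, 8.2]
grip_width: 0.0488
gripper_force: 53.0
```

```bash
python3 -c "
from h import *
o=r.get_obs();print(o['clock'],o['tcp_pos'],o['grip_width'],o['gripper_force'],o['contact_force'])
t=np.array([.5447,-.1835]);a=np.radians(-52.1);R=np.array([[np.cos(a),-np.sin(a)],[np.sin(a),np.cos(a)]])
print('stage',R.T@(o['tcp_pos'][:2]-t))
g=grab('scene','scene7'); im=g['image'].astype(int)
for v in range(200,220): print(v,' '.join('%4d'%(im[v,u,0]-im[v,u,1]) for u in range(220,228)),'|',' '.join('%4d'%(im[v,u,1]-im[v,u,2]) for u in range(220,228)))
"
```

```text
7.3 [ 0.47662825 -0.23689925 -0.02328873] 0.04875008904662403 53.04926170036197 [-6.11035417 -5.52403872  8.23143881]
stage [ 0.00032103 -0.08651671]
200    0   -1    1    3    4    5    3   10 |    7   10    8    9   10    8   11   27
201    1    1    3    4    6    5    6    9 |    8    8    9   16   12    7   11   25
202    1    3    3    8    9    6    4    9 |    6    7   14   31   18   10   15   32
203   -2    2    5   18   11    5    6   11 |    9    9   20   52   30   13   22   46
204   -2    1    9   21   17    7   12   17 |    8   10   29   74   47   16   25   52
205    1    1   12   24   19    9   13   16 |    7   12   37   89   59   23   29   38
206    3    5   17   32   23   22   21   14 |    9   14   46   96   85   56   56   34
207    3    4   20   30   30   31   32   15 |    9   17   53  113  124  117   92   39
208    1    5   20   40   41   41   41   29 |    9   14   35   69   85   83   69   26
209    2    9   42   90  103   97   93   82 |    9    8   14   28   33   36   28   15
210    2   15   64  118  130  133  131  123 |    7    7    8    7   10   10    9    5
211    0   10   36   65   81   86   90   92 |    7    7    7    5    6    4    6    6
212    1    3    7   12   21   28   36   39 |    6    7    8    6    3    4    3    5
213    1    2    1    0    2    7   10    5 |    3    4    8    5    3    2    3    4
214    3   -2    0    2    0    2    1    1 |    1    4    3    2    5    3    2    3
215   -1    0    2    0    1    2   -1    1 |    2    2    0    3    3    0    2    2
216    2    3    1   -1    1   -1   -1    0 |    0   -1    0    2    2    4    5    2
217    3    1    1    3    1    1    3    0 |    0    3    1   -1    1    1    1    3
218    3    3    3    3    1    1    1    1 |    1   -1    0    3    2    0    0   -1
219    0    1    0   -1   -2    0    3    0 |    4    0    1    2    2    4    0    4
```

Request:
step_arm([
  [4, 0, 0, 0, 0, 0, 35],
  [8, 0, 0, 0, 0, 0, 35],
  [10, 0, 0, 0, 0, 0, 35],
  [10, 0, 0, 0, 0, 0, 35],
])

```text
clock: 7.75
tcp_pos: [0.4838, -0.2313, -0.0233]
orientation: [2.972, 1.012, -0.004]
contact_force: [-7.5, -7.0, 8.9]
grip_width: 0.049
gripper_force: 53.2
```

```bash
cat >> h.py <<'E'
def levels(n=4):
    im=np.mean([r.grab_frame('scene')['image'].astype(float) for _ in range(n)],0)
    rg=im[...,0]-im[...,1]; gb=im[...,1]-im[...,2]
    for u in range(223,228):
        a=rg[205:220,u]; k=a.argmax(); eb=205+k+.5+ (a[k+1:k+4].clip(0)/a[k]).sum()
        b=gb[200:214,u]-6; m=b.argmax(); yb=200+m+.5+(b[m+1:m+4].clip(0)/b[m]).sum()
        print(u,'red bottom %.2f yellow bottom %.2f diff %.2f'%(eb,yb,eb-yb), a[k],b[m])
    return im
E
python3 -c "
from h import *
o=r.get_obs();print(o['clock'],o['tcp_pos'],o['grip_width'],o['gripper_force'],o['contact_force'])
im=levels()
for v in range(200,216): print(v,im[v,222:228].astype(int).tolist())
"
```

```text
7.75 [ 0.48383948 -0.23131933 -0.02328872] 0.04895294959015897 53.152436055243015 [-7.53265219 -7.01285299  8.92910551]
223 red bottom 210.19 yellow bottom 208.13 diff 2.05 106.75 104.0
224 red bottom 210.15 yellow bottom 208.18 diff 1.97 116.75 113.25
225 red bottom 210.16 yellow bottom 208.21 diff 1.95 110.75 105.5
226 red bottom 210.16 yellow bottom 208.20 diff 1.96 106.5 87.0
227 red bottom 210.16 yellow bottom 206.62 diff 3.55 91.75 42.0
200 [[174, 173, 164], [160, 160, 149], [124, 120, 112], [102, 98, 90], [84, 80, 70], [102, 89, 58]]
201 [[170, 169, 158], [156, 151, 135], [125, 120, 106], [103, 100, 91], [87, 82, 71], [96, 87, 58]]
202 [[172, 168, 153], [159, 149, 119], [130, 123, 104], [105, 100, 91], [91, 86, 72], [103, 94, 63]]
203 [[176, 170, 149], [174, 157, 106], [139, 126, 97], [107, 101, 90], [98, 91, 70], [116, 104, 61]]
204 [[182, 173, 144], [186, 165, 91], [145, 129, 81], [109, 102, 85], [106, 95, 67], [128, 110, 62]]
205 [[179, 166, 129], [191, 165, 78], [148, 129, 72], [111, 101, 78], [105, 93, 65], [115, 100, 61]]
206 [[180, 165, 119], [192, 162, 64], [161, 135, 
[... 184 characters left out ...]
46], [184, 104, 32], [177, 103, 32], [160, 95, 37], [127, 73, 49]]
209 [[126, 69, 57], [167, 60, 44], [175, 58, 41], [169, 58, 42], [163, 56, 41], [145, 53, 46]]
210 [[86, 52, 50], [111, 52, 49], [116, 54, 52], [113, 52, 49], [111, 53, 50], [102, 52, 50]]
211 [[62, 54, 52], [67, 55, 55], [68, 56, 53], [65, 54, 52], [65, 55, 54], [62, 53, 53]]
212 [[58, 57, 55], [57, 55, 54], [59, 58, 56], [60, 58, 56], [56, 54, 53], [52, 49, 48]]
213 [[58, 57, 57], [58, 56, 55], [59, 58, 56], [56, 56, 54], [57, 56, 54], [51, 50, 48]]
214 [[59, 57, 57], [59, 57, 55], [57, 57, 54], [56, 55, 54], [55, 54, 52], [50, 49, 47]]
215 [[60, 59, 58], [57, 57, 56], [59, 58, 55], [58, 57, 56], [56, 54, 53], [50, 50, 48]]
```

Request:
step_arm([
  [2, 0, 0, 0, 0, 0, 35],
  [3, 0, 0, 0, 0, 0, 35],
  [3, 0, 0, 0, 0, 0, 35],
])

```text
clock: 8.25
tcp_pos: [0.4859, -0.2297, -0.0233]
orientation: [2.972, 1.011, -0.005]
contact_force: [-9.0, -6.0, 9.3]
grip_width: 0.0489
gripper_force: 53.2
```

```bash
cat >> h.py <<'E'
def prof(n=6,cols=(223,224,225,226)):
    im=np.mean([r.grab_frame('scene')['image'].astype(float) for _ in range(n)],0)
    for v in range(203,218): print(v,im[v,list(cols)].astype(int).tolist())
    Y=np.array([188,147,28.]);Rd=np.array([178,50,42.]);D=np.array([57,55,54.])
    A=np.stack([Y,Rd,D],1); A=np.vstack([A,np.full(3,300.)])
    from scipy.optimize import nnls
    for u in cols:
        F=np.array([nnls(A,np.append(im[v,u],300.))[0] for v in range(207,216)])
        print(u,'yellow bottom %.2f red extent %.2f red bottom %.2f'%(206.5+F[:,0].sum(),F[:,1].sum(),206.5+F[:,:2].sum()))
    return im
E
python3 -c "
from h import *
o=r.get_obs();print(o['clock'],o['tcp_pos'],o['grip_width'],o['gripper_force'],o['contact_force'])
t=np.array([.5447,-.1835]);a=np.radians(-52.1);R=np.array([[np.cos(a),-np.sin(a)],[np.sin(a),np.cos(a)]])
print('stage',R.T@(o['tcp_pos'][:2]-t))
prof()
"
```

```text
8.25 [ 0.48589986 -0.22969311 -0.02330722] 0.04893970716320008 53.19626675918698 [-8.9878951  -5.99656898  9.25729516]
stage [ 0.00033019 -0.074774  ]
203 [[174, 157, 105], [139, 127, 97], [108, 101, 91], [99, 91, 70]]
204 [[187, 166, 91], [147, 130, 83], [110, 102, 86], [106, 95, 68]]
205 [[190, 164, 78], [149, 129, 71], [112, 102, 79], [104, 91, 62]]
206 [[192, 162, 62], [161, 134, 52], [139, 117, 57], [128, 106, 51]]
207 [[197, 155, 44], [193, 152, 31], [186, 142, 34], [173, 129, 38]]
208 [[172, 101, 39], [173, 103, 36], [169, 101, 36], [161, 92, 39]]
209 [[115, 59, 48], [116, 62, 50], [107, 60, 49], [104, 60, 50]]
210 [[69, 54, 52], [71, 56, 54], [66, 56, 55], [63, 55, 54]]
211 [[59, 57, 55], [58, 56, 55], [56, 55, 54], [56, 54, 54]]
212 [[58, 57, 56], [57, 57, 55], [57, 56, 54], [56, 54, 52]]
213 [[59, 58, 56], [57, 55, 54], [58, 56, 55], [56, 54, 55]]
214 [[59, 58, 57], [59, 58, 57], [59, 58, 57], [58, 56, 54]]
215 [[59, 58, 55], [59, 57, 57], [58, 58, 56], [57, 57, 55]]
216 [[59, 58, 56], [58, 57, 55], [58, 57, 54], [60, 59, 57]]
217 [[58, 57, 56], [58, 56, 54], [59, 58, 58], [63, 62, 59]]
223 yellow bottom 208.22 red extent 0.88 red bottom 209.10
224 yellow bottom 208.23 red extent 0.85 red bottom 209.08
225 yellow bottom 208.11 red extent 0.79 red bottom 208.91
226 yellow bottom 207.82 red extent 0.85 red bottom 208.67
```

Request:
step_arm([
  [3, 0, 0, 0, 0, 0, 60],
  [3, 0, 0, 0, 0, 0, 70],
  [3, 0, 0, 0, 0, 0, 70],
  [0, 0, -30, 0, 0, 0, 70],
  [-40, 0, -70, 0, 0, 0, 70],
  [-80, 0, -110, 0, 0, 0, 70],
  [-110, 60, -130, 0, 0, 0, 70],
  [-110, 100, -130, 0, 0, 0, 70],
])

```text
clock: 9.35
tcp_pos: [0.4558, -0.3617, 0.1063]
orientation: [2.973, 1.014, 0.004]
contact_force: [1.4, -0.2, 0.0]
grip_width: 0.0698
gripper_force: 0.0
```

```bash
python3 -c "
from h import *
o=r.get_obs();print(o['clock'],o['tcp_pos'],o['grip_width'],o['gripper_force'],o['contact_force'])
prof()
f=grab('scene','scene9'); save(f,'scene9',(205,185,285,245),10)
"
```

```text
9.35 [ 0.455814   -0.36166476  0.10633723] 0.06979384526441135 0.0 [ 1.41409178 -0.16627377  0.01332699]
203 [[182, 164, 114], [147, 134, 105], [115, 110, 99], [106, 99, 78]]
204 [[195, 173, 100], [155, 139, 92], [119, 111, 95], [114, 104, 78]]
205 [[198, 172, 85], [156, 137, 80], [120, 110, 87], [113, 101, 74]]
206 [[201, 170, 72], [170, 144, 63], [147, 126, 68], [136, 115, 62]]
207 [[209, 164, 60], [206, 159, 47], [197, 151, 49], [182, 138, 51]]
208 [[206, 117, 62], [209, 111, 48], [198, 108, 47], [189, 99, 49]]
209 [[195, 75, 62], [195, 66, 52], [190, 66, 51], [187, 64, 51]]
210 [[158, 90, 86], [147, 70, 66], [142, 62, 56], [144, 63, 57]]
211 [[142, 128, 122], [112, 95, 90], [106, 85, 79], [106, 82, 76]]
212 [[135, 133, 127], [104, 101, 95], [106, 100, 94], [106, 100, 92]]
213 [[126, 127, 120], [99, 97, 91], [111, 106, 99], [111, 105, 97]]
214 [[117, 117, 112], [96, 95, 91], [110, 107, 98], [112, 107, 99]]
215 [[109, 110, 105], [92, 91, 85], [111, 107, 98], [113, 109, 100]]
216 [[102, 103, 98], [89, 87, 83], [110, 106, 98], [112, 108, 100]]
217 [[93, 94, 91], [86, 85, 80], [107, 103, 96], [109, 104, 96]]
223 yellow bottom 211.24 red extent 1.63 red bottom 212.87
224 yellow bottom 210.01 red extent 1.87 red bottom 211.89
225 yellow bottom 210.11 red extent 2.00 red bottom 212.11
226 yellow bottom 209.87 red extent 2.19 red bottom 212.06
```

View pics/scene9.png

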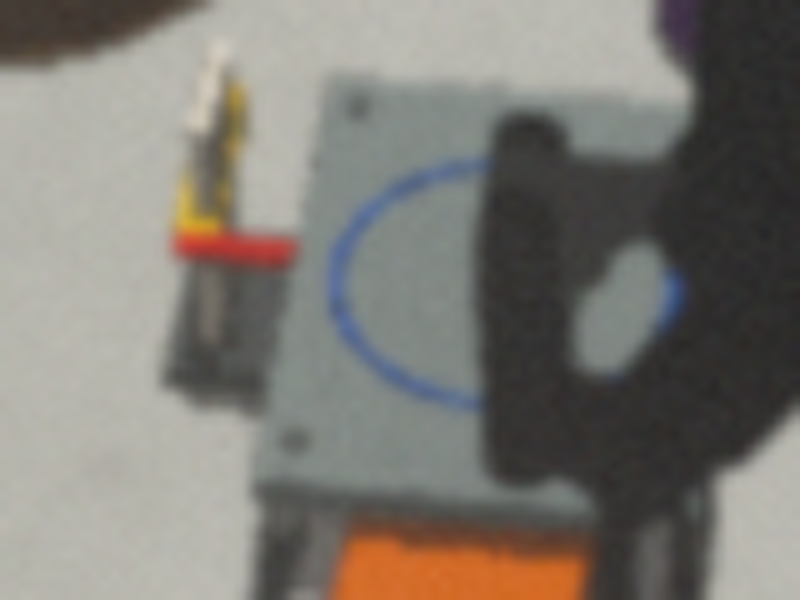

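The view is now clear: the pointer (235,248) sits just below the yellow clip (205,215) in the crop. I'll compare the pointer's clear columns with the first frame to measure the rise.

```bash
python3 -c "
from h import *
a=load('scene0')['image'].astype(float)
b=np.mean([r.grab_frame('scene')['image'].astype(float) for _ in range(8)],0)
t=np.array([.5447,-.1835]);th=np.radians(-52.1);R=np.array([[np.cos(th),-np.sin(th)],[np.sin(th),np.cos(th)]])
for u in range(223,234):
  o=[]
  for im,lo,hi in((a,209,221),(b,205,216)):
    s=(im[lo:hi,u,0]-im[lo:hi,u,1])-0; 
    yl=(im[lo:hi,u,1]-im[lo:hi,u,2]-6).clip(0)*.35; s=(s-yl).clip(3)-3; v=np.arange(lo,hi)
    c=(s*v).sum()/s.sum(); o+= [c,s.sum()/s.max()]
  print(u,np.round(o,2),'rise mm %.1f'%((o[0]-o[2])/.3325))
print(b[200:216,230].astype(int).tolist())
# exact projection rise per mm
g=load('scene0')
for z in(27,44.5): print(z,proj(g,[[*(t+R@np.array([-.055,.008])),z/1000]]))
# yellow bottom in a and b by G channel at cols 223-226
"
```

```text
223 [214.57   2.85 209.     2.33] rise mm 16.8
224 [214.67   2.94 209.06   2.39] rise mm 16.9
225 [214.7    2.84 209.13   2.48] rise mm 16.8
226 [214.79   2.86 209.1    2.64] rise mm 17.1
227 [214.75   2.95 209.11   2.91] rise mm 17.0
228 [214.8    2.85 209.27   2.86] rise mm 16.6
229 [214.88   2.84 209.44   2.82] rise mm 16.4
230 [214.92   2.73 209.56   2.91] rise mm 16.1
231 [214.99   2.82 209.65   2.89] rise mm 16.1
232 [215.15   2.77 209.72   2.77] rise mm 16.4
233 [215.25   2.68 209.65   2.73] rise mm 16.8
[[183, 182, 172], [184, 183, 174], [184, 183, 175], [183, 182, 174], [183, 181, 172], [182, 181, 173], [181, 181, 172], [174, 167, 160], [165, 121, 114], [183, 73, 69], [166, 59, 55], [120, 67, 63], [93, 84, 81], [89, 89, 87], [88, 90, 86], [89, 90, 87]]
27 [[230.14980511 213.85624708]]
44.5 [[229.91614546 208.02968003]]
```

```bash
cat >> h.py <<'E'
T0=np.array([.5447,-.1835]);TH=np.radians(-52.1);RS=np.array([[np.cos(TH),-np.sin(TH)],[np.sin(TH),np.cos(TH)]])
def st(x,y): return T0+RS@np.array([x,y])/1000
def rise(n=8):
    a=load('scene0')['image'].astype(float); b=np.mean([r.grab_frame('scene')['image'].astype(float) for _ in range(n)],0); L=[]
    for u in range(227,233):
        o=[]
        for im,lo,hi in((a,209,221),(b,204,216)):
            s=im[lo:hi,u,0]-im[lo:hi,u,1]; s=(s-(im[lo:hi,u,1]-im[lo:hi,u,2]-6).clip(0)*.35).clip(3)-3
            o+=[(s*np.arange(lo,hi)).sum()/s.sum(),s.sum()/s.max()]
        L.append(((o[0]-o[2])/.333,o[3]))
    print('rise, extent',np.round(L,2).tolist())
E
python3 -c "
from h import *
print(go([*st(0,-130),.10],-52.1),go([*st(0,-130),-.023],-52.1),go([*st(0,-108),-.023],-52.1))"
```

```text
(array([ 47.3, -85.8,   3.6]), array([-0.   , -0.   , -0.004])) (array([ 47.3, -85.8, 126.6]), array([-0.   , -0.   , -0.004])) (array([ 69.3, -85.9, 126.6]), array([-0.   , -0.   , -0.004]))
```

Request:
step_arm([
  [47, -86, 4, 0, 0, 0, 0],
  [47, -86, 4, 0, 0, 0, 0],
  [47, -86, 4, 0, 0, 0, 0],
  [47, -86, 40, 0, 0, 0, 0],
  [47, -86, 80, 0, 0, 0, 0],
  [47, -86, 115, 0, 0, 0, 0],
  [47, -86, 126, 0, 0, 0, 0],
  [47, -86, 126, 0, 0, 0, 0],
])

```text
clock: 10.9
tcp_pos: [0.4408, -0.2638, -0.0232]
orientation: [-2.973, -1.012, 0.003]
contact_force: [0.3, 0.3, 1.0]
grip_width: 0.0003
gripper_force: 0.0
```

Request:
step_arm([
  [8, 0, 0, 0, 0, 0, 0],
  [14, 0, 0, 0, 0, 0, 0],
  [18, 0, 0, 0, 0, 0, 0],
  [20, 0, 0, 0, 0, 0, 0],
  [22, 0, 0, 0, 0, 0, 0],
  [23, 0, 0, 0, 0, 0, 0],
  [24, 0, 0, 0, 0, 0, 0],
  [24, 0, 0, 0, 0, 0, 0],
])

```text
clock: 11.7
tcp_pos: [0.4607, -0.2491, -0.0224]
orientation: [-2.974, -1.013, -0.0]
contact_force: [0.6, -0.7, 0.1]
grip_width: 0.0001
gripper_force: 0.0
```

```bash
python3 -c "
from h import *
o=r.get_obs();print(o['clock'],o['tcp_pos'],o['contact_force'],RS.T@(o['tcp_pos'][:2]-T0))
rise()"
```

```text
11.7 [ 0.46073214 -0.24906155 -0.0223722 ] [ 0.63532395 -0.71749706  0.12471608] [ 0.00015336 -0.10653119]
rise, extent [[17.68, 2.5], [17.9, 2.78], [nan, nan], [nan, nan], [nan, nan], [nan, nan]]h.py:57: RuntimeWarning: invalid value encountered in scalar divide
  o+=[(s*np.arange(lo,hi)).sum()/s.sum(),s.sum()/s.max()]
```

Request:
step_arm([
  [1, 0, 0, 0, 0, 0, 0],
  [2, 0, 0, 0, 0, 0, 0],
  [3, 0, 0, 0, 0, 0, 0],
  [3, 0, 0, 0, 0, 0, 0],
])

```text
clock: 12.5
tcp_pos: [0.4633, -0.2471, -0.0224]
orientation: [-2.974, -1.014, -0.0]
contact_force: [0.3, -0.6, 0.3]
grip_width: -0.0002
gripper_force: 0.0
```

Request:
step_arm([
  [1, 0, 0, 0, 0, 0, 0],
  [2, 0, 0, 0, 0, 0, 0],
  [2, 0, 0, 0, 0, 0, 0],
])

```text
clock: 12.8
tcp_pos: [0.4648, -0.2459, -0.0224]
orientation: [-2.974, -1.014, -0.0]
contact_force: [0.0, -1.1, -0.2]
grip_width: 0.0002
gripper_force: 0.0
```

Request:
step_arm([
  [1, 0, 0, 0, 0, 0, 0],
  [1, 0, 0, 0, 0, 0, 0],
])

```text
clock: 13.0
tcp_pos: [0.4649, -0.2459, -0.0224]
orientation: [2.974, 1.012, -0.001]
contact_force: [-2.6, -1.6, 1.0]
grip_width: -0.0001
gripper_force: 1.2
```

Request:
step_arm([
  [1, 0, 0, 0, 0, 0, 0],
  [1, 0, 0, 0, 0, 0, 0],
])

```text
clock: 13.2
tcp_pos: [0.465, -0.2458, -0.0224]
orientation: [2.974, 1.011, -0.002]
contact_force: [-3.4, -3.3, 1.2]
grip_width: -0.0
gripper_force: 2.5
```

Request:
step_arm([
  [1, 0, 0, 0, 0, 0, 0],
  [1, 0, 0, 0, 0, 0, 0],
])

```text
clock: 13.4
tcp_pos: [0.4656, -0.2455, -0.0224]
orientation: [2.974, 1.011, -0.003]
contact_force: [-4.7, -3.3, 1.8]
grip_width: 0.0002
gripper_force: 3.0
```

Request:
step_arm([
  [1, 0, 0, 0, 0, 0, 0],
  [2, 0, 0, 0, 0, 0, 0],
  [2, 0, 0, 0, 0, 0, 0],
])

```text
clock: 13.7
tcp_pos: [0.467, -0.2445, -0.0224]
orientation: [2.974, 1.01, -0.003]
contact_force: [-5.2, -4.3, 2.3]
grip_width: 0.0005
gripper_force: 3.2
```

```bash
python3 -c "
from h import *
o=r.get_obs();print(o['clock'],o['tcp_pos'],o['contact_force'],RS.T@(o['tcp_pos'][:2]-T0))"
```

```text
13.7 [ 0.4670327  -0.24445652 -0.02238535] [-5.23460641 -4.3038618   2.32856092] [ 0.00038994 -0.09873072]
```

Request:
step_arm([
  [-15, 0, 0, 0, 0, 0, 0],
  [-40, 20, -40, 0, 0, 0, 0],
  [-70, 60, -80, 0, 0, 0, 40],
  [-85, 100, -130, 0, 0, 0, 70],
  [-85, 130, -150, 0, 0, 0, 75],
  [-85, 130, -150, 0, 0, 0, 75],
])

```text
clock: 14.3
tcp_pos: [0.4824, -0.4034, 0.1321]
orientation: [2.968, 1.008, 0.006]
contact_force: [-0.4, -0.4, -1.2]
grip_width: 0.0582
gripper_force: 0.0
```

```bash
python3 -c "
from h import *
o=r.get_obs();print(o['clock'],o['tcp_pos'],RS.T@(o['tcp_pos'][:2]-T0))
rise()
b=np.mean([r.grab_frame('scene')['image'].astype(float) for _ in range(8)],0)
for v in range(203,214): print(v,b[v,[223,224,225,226,230]].astype(int).tolist())
pickle.dump(b,open('pics/b1.pkl','wb'))
f=load('scene0')
# depth heights of platform top, avg (initial vs now)
D=np.mean([r.grab_frame('scene')['depth'] for _ in range(6)],0); h=dict(f); h['depth']=D
for n,(u,v) in(('topA',(240,205)),('topB',(236,225)),('topC',(245,232))):
    z=lambda q:np.median([dep(q,u+i,v+j)[2] for i in range(-2,3) for j in range(-2,3)])
    print(n,z(f),z(h),z(h)-z(f))
"
```

```text
14.3 [ 0.48244645 -0.40337972  0.13208757] [ 0.13526215 -0.18419214]
rise, extent [[17.61, 2.79], [17.5, 2.73], [17.43, 2.72], [17.28, 2.74], [17.03, 2.75], [17.24, 2.84]]
203 [[179, 162, 111], [146, 133, 104], [114, 108, 97], [106, 98, 78], [180, 179, 171]]
204 [[193, 171, 98], [151, 135, 89], [116, 109, 94], [113, 102, 77], [179, 178, 171]]
205 [[194, 169, 84], [152, 134, 78], [117, 108, 85], [112, 100, 73], [179, 178, 170]]
206 [[191, 161, 74], [157, 132, 64], [142, 121, 68], [134, 112, 61], [179, 177, 170]]
207 [[183, 138, 62], [179, 130, 48], [191, 141, 49], [183, 134, 51], [179, 163, 156]]
208 [[190, 98, 63], [196, 93, 51], [204, 102, 50], [199, 98, 51], [186, 114, 106]]
209 [[183, 73, 64], [190, 64, 55], [193, 64, 52], [193, 63, 52], [187, 68, 64]]
210 [[150, 94, 89], [143, 74, 68], [147, 68, 63], [148, 67, 62], [150, 60, 57]]
211 [[139, 127, 121], [114, 99, 93], [115, 94, 88], [113, 91, 84], [105, 72, 69]]
212 [[133, 131, 125], [103, 100, 95], [109, 103, 96], [109, 102, 95], [89, 84, 81]]
213 [[124, 123, 118], [97, 96, 91], [109, 104, 97], [110, 105, 97], [87, 88, 84]]
topA 0.03015476045752108 0.04761514615911355 0.017460385701592473
topB 0.030278563207805198 0.04778594052220775 0.01750737731440255
topC 0.030141628291090128 0.04720461346478977 0.01706298517369964
```

```bash
python3 -c "
from h import *
o=r.get_obs();print(o['joints'])
f=grab('top','top9')
v,u=np.mgrid[0:384,0:512]; d=f['depth']
P=np.array([[*dep(f,uu,vv),uu,vv] for uu in range(295,335) for vv in range(175,210) if d[vv,uu]>0])
m=(P[:,2]>.075)&(P[:,2]<.1)&(np.hypot(P[:,0]-.5835,P[:,1]+.266)<.03)
print(m.sum(),P[m].mean(0), P[m].min(0),P[m].max(0))
print('cap centre from px',atz(f,P[m][:,3].mean(),P[m][:,4].mean(),.088))
b=P[m][:,:2].mean(0)
for yaw in(37.9,-142.1): print(yaw,go([*b,.09],yaw),go([*b,-.01],yaw))
g=load('scene0'); print('bottle stage',RS.T@(b-T0))
m2=[dep(f,278+i,208+j)[:3] for i in(-4,0,4) for j in(-4,0,4)]; print('ring',np.mean(m2,0),proj(f,[[*T0,.05]]))
"
```

```text
[ 0.00737484  0.59173413  0.83590348  1.78463174 -0.51472331  0.9984536
  0.13335408]
127 [ 5.85453330e-01 -2.64356281e-01  8.80822281e-02  3.14519685e+02
  1.89976378e+02] [ 5.71404599e-01 -2.77441382e-01  7.87918038e-02  3.09000000e+02
  1.84000000e+02] [ 5.99688092e-01 -2.51195602e-01  9.24138560e-02  3.20000000e+02
  1.96000000e+02]
cap centre from px [ 0.58545943 -0.26437332  0.088     ]
37.9 (array([164.4, -41.8,  37.6]), array([ 0.   , -0.   , -1.575])) (array([164.4, -41.8, 137.6]), array([ 0.   , -0.   , -1.575]))
-142.1 (array([164.4, -41.8,  37.6]), array([-0.   , -0.   ,  1.566])) (array([164.4, -41.8, 137.6]), array([-0.   , -0.   ,  1.566]))
bottle stage [ 0.08883657 -0.01751101]
ring [ 0.54431332 -0.1810574   0.0501373 ] [[279.0113201  207.85556462]]
```

Request:
step_arm([
  [20, -5, 5, 0, 0, 0.15, 75],
  [40, -10, 5, 0, 0, 0.3, 75],
  [60, -15, 5, 0, 0, 0.45, 75],
  [80, -20, 5, 0, 0, 0.6, 75],
  [100, -25, 5, 0, 0, 0.75, 75],
  [120, -30, 5, 0, 0, 0.9, 75],
  [140, -36, 5, 0, 0, 1.05, 75],
  [164, -42, 5, 0, 0, 1.2, 75],
])

```text
clock: 16.25
tcp_pos: [0.5851, -0.2641, 0.1227]
orientation: [3.023, -0.853, 0.0]
contact_force: [0.6, -1.0, 0.7]
grip_width: 0.0753
gripper_force: 0.0
```

```bash
python3 -c "
from h import *
o=r.get_obs();print(o['clock'],o['tcp_pos'],o['joints'])
b=[.585,-.2647]
print(go([*b,.09],-142.1),go([*b,-.01],-142.1))"
```

```text
16.25 [ 0.58512971 -0.26405436  0.122743  ] [-0.3859391   0.78952382  1.13288554  1.75180872 -0.78894045  1.13395928
 -1.12015968]
(array([ 0.2,  0.6, 32.7]), array([ 0.   , -0.   ,  0.359])) (array([  0.2,   0.6, 132.7]), array([ 0.   , -0.   ,  0.359]))
```

Request:
step_arm([
  [0, 0.5, 0, 0, 0, 0.15, 75],
  [0, 0.5, 0, 0, 0, 0.3, 75],
  [0, 0.5, 0, 0, 0, 0.359, 75],
  [0, 0.5, 40, 0, 0, 0.359, 75],
  [0, 0.5, 80, 0, 0, 0.359, 75],
  [0, 0.5, 115, 0, 0, 0.359, 75],
  [0, 0.5, 132, 0, 0, 0.359, 75],
  [0, 0.5, 132, 0, 0, 0.359, 75],
])

```text
clock: 17.05
tcp_pos: [0.5835, -0.264, -0.0114]
orientation: [2.827, -1.369, -0.006]
contact_force: [-0.6, 0.3, 0.5]
grip_width: 0.0751
gripper_force: 0.0
```

Request:
step_arm([
  [0, 0, 0, 0, 0, 0, 50],
  [0, 0, 0, 0, 0, 0, 46],
  [0, 0, 0, 0, 0, 0, 35],
  [0, 0, 0, 0, 0, 0, 35],
  [0, 0, 0, 0, 0, 0, 35],
  [0, 0, 0, 0, 0, 0, 35],
], grip_force=25)

```text
clock: 17.65
tcp_pos: [0.5858, -0.2658, -0.0073]
orientation: [-2.827, 1.37, -0.005]
contact_force: [-1.0, -0.5, 6.4]
grip_width: 0.0404
gripper_force: 25.2
```

```bash
python3 -c "
from h import *
o=r.get_obs();print(o['clock'],o['tcp_pos'],o['joints'],o['grip_width'],o['gripper_force'],o['contact_force'])
c=(.5445,-.1835)
p=o['tcp_pos']
print(go([p[0],p[1],p[2]+.07],-142.1),go([*c,p[2]+.07],-142.1))"
```

```text
17.65 [ 0.58581379 -0.26584792 -0.00725702] [-0.3345986   0.97395676  1.04615639  1.81953231 -1.01939502  0.99802383
 -1.31797918] 0.040411274768507616 25.20029016479384 [-1.01218606 -0.49623732  6.41514888]
(array([  0.2,  -0.1, -70. ]), array([-0.001, -0.003,  0.007])) (array([-90. , -18.7, -70.2]), array([-0.001, -0.003,  0.007]))
```

Request:
step_arm([
  [0, 0, -25, 0, 0, 0, 35],
  [0, 0, -50, 0, 0, 0, 35],
  [0, 0, -70, 0, 0, 0, 35],
  [-25, -5, -70, 0, 0, 0, 35],
  [-50, -10, -70, 0, 0, 0, 35],
  [-75, -16, -70, 0, 0, 0, 35],
  [-90, -19, -70, 0, 0, 0, 35],
  [-90, -19, -70, 0, 0, 0, 35],
])

```text
clock: 18.45
tcp_pos: [0.5434, -0.1799, 0.0607]
orientation: [-2.827, 1.366, 0.002]
contact_force: [-0.1, -0.7, -1.3]
grip_width: 0.0401
gripper_force: 25.9
```

```bash
python3 -c "
from h import *
o=r.get_obs();print(o['clock'],o['tcp_pos'],o['grip_width'],o['gripper_force'],o['contact_force'])
print(RS.T@(o['tcp_pos'][:2]-T0), go([*T0,.043],-142.1))
f=grab('scene','sA')
# bottle lower edge: print depth/colour column under tcp
u0=int(proj(f,[o['tcp_pos']+[0,0,.04]])[0][0])
for v in range(190,245,2): print(v,u0,f['image'][v,u0],np.round(dep(f,u0,v),3))
"
```

```text
18.45 [ 0.54341464 -0.1799255   0.06074125] 0.04005740379127813 25.900495927780867 [-0.11313712 -0.66064922 -1.26864696]
[-0.00361016  0.0011815 ] (array([ 3.6,  1.2, 17.7]), array([-0.001,  0.002,  0.009]))
190 253 [43 43 43] [ 0.505 -0.215  0.156]
192 253 [41 40 38] [ 0.504 -0.216  0.152]
194 253 [42 44 42] [ 0.516 -0.204  0.131]
196 253 [41 41 41] [ 0.518 -0.203  0.124]
198 253 [39 39 38] [ 0.517 -0.204  0.12 ]
200 253 [45 46 44] [ 0.518 -0.203  0.114]
202 253 [54 53 50] [ 0.516 -0.204  0.11 ]
204 253 [65 61 56] [ 0.525 -0.196  0.093]
206 253 [61 57 50] [ 0.524 -0.196  0.088]
208 253 [66 58 48] [ 0.527 -0.194  0.079]
210 253 [61 58 49] [ 0.526 -0.195  0.075]
212 253 [66 60 58] [ 0.525 -0.195  0.07 ]
214 253 [64 68 66] [ 0.536 -0.185  0.049]
216 253 [64 68 67] [ 0.533 -0.188  0.048]
218 253 [68 68 66] [ 0.526 -0.195  0.052]
220 253 [66 68 67] [ 0.525 -0.196  0.047]
222 253 [67 71 67] [ 0.52  -0.2    0.048]
224 253 [56 61 67] [ 0.517 -0.204  0.047]
226 253 [61 65 67] [ 0.512 -0.209  0.05 ]
228 253 [68 71 66] [ 0.508 -0.213  0.049]
230 253 [68 67 65] [ 0.504 -0.217  0.05 ]
232 253 [69 72 68] [ 0.502 -0.219  0.047]
234 253 [71 75 72] [ 0.498 -0.222  0.046]
236 253 [74 68 65] [ 0.497 -0.223  0.042]
238 253 [91 56 37] [ 0.5   -0.22   0.031]
240 253 [95 58 38] [ 0.496 -0.225  0.032]
242 253 [99 59 39] [ 0.492 -0.229  0.032]
244 253 [177  90  37] [ 0.486 -0.234  0.036]
```

Request:
step_arm([
  [4, 1, 6, 0, 0, 0, 35],
  [4, 1, 11, 0, 0, 0, 35],
  [4, 1, 14, 0, 0, 0, 35],
  [4, 1, 16, 0, 0, 0, 35],
  [4, 1, 16, 0, 0, 0, 35],
])

```text
clock: 19.0
tcp_pos: [0.5453, -0.1865, 0.0442]
orientation: [2.827, -1.37, -0.001]
contact_force: [-0.1, -0.8, -1.5]
grip_width: 0.0406
gripper_force: 25.9
```

Request:
step_arm([
  [0, 0, 1, 0, 0, 0, 35],
  [0, 0, 1, 0, 0, 0, 35],
])

```text
clock: 19.2
tcp_pos: [0.5455, -0.1863, 0.0436]
orientation: [2.827, -1.37, -0.0]
contact_force: [0.2, 0.3, -0.9]
grip_width: 0.0404
gripper_force: 25.9
```

Request:
step_arm([
  [0, 0, 1, 0, 0, 0, 35],
  [0, 0, 1, 0, 0, 0, 35],
])

```text
clock: 19.4
tcp_pos: [0.5455, -0.1861, 0.0426]
orientation: [-2.827, 1.369, 0.0]
contact_force: [0.4, 0.2, -1.8]
grip_width: 0.0402
gripper_force: 25.9
```

Request:
step_arm([
  [0, 0, 1, 0, 0, 0, 35],
  [0, 0, 1, 0, 0, 0, 35],
])

```text
clock: 19.6
tcp_pos: [0.5457, -0.1863, 0.0424]
orientation: [-2.827, 1.37, -0.001]
contact_force: [-2.4, 1.8, 6.5]
grip_width: 0.0407
gripper_force: 26.5
```

Request:
step_arm([
  [0, 0, 1, 0, 0, 0, 35],
  [0, 0, 1, 0, 0, 0, 35],
])

```text
clock: 19.8
tcp_pos: [0.5459, -0.1864, 0.0423]
orientation: [-2.826, 1.369, -0.001]
contact_force: [-3.1, 4.1, 14.2]
grip_width: 0.0401
gripper_force: 27.2
```

Contact is made, so I'll back off by 1 mm, release and retreat straight up.

Request:
step_arm([
  [0, 0, -1, 0, 0, 0, 40],
  [0, 0, -1, 0, 0, 0, 48],
  [0, 0, -1, 0, 0, 0, 60],
  [0, 0, -1, 0, 0, 0, 75],
  [0, 0, -1, 0, 0, 0, 78],
  [0, 0, -1, 0, 0, 0, 78],
])

```text
clock: 20.4
tcp_pos: [0.5455, -0.1862, 0.0415]
orientation: [2.827, -1.37, -0.0]
contact_force: [-0.2, -0.3, -0.0]
grip_width: 0.0776
gripper_force: 0.0
```

Request:
step_arm([
  [0, 0, -15, 0, 0, 0, 78],
  [0, 0, -40, 0, 0, 0, 78],
  [0, 0, -80, 0, 0, 0, 78],
  [0, 0, -120, 0, 0, 0, 78],
  [50, 0, -130, 0, 0, 0, 78],
  [100, 0, -130, 0, 0, 0, 78],
  [140, 0, -130, 0, 0, 0, 78],
  [140, 0, -130, 0, 0, 0, 78],
])

```text
clock: 21.2
tcp_pos: [0.6331, -0.3014, 0.1731]
orientation: [2.822, -1.373, 0.005]
contact_force: [0.1, 0.0, 0.4]
grip_width: 0.0779
gripper_force: 0.0
```

```bash
python3 -c "
from h import *
o=r.get_obs();print(o['clock'],o['tcp_pos'],o['contact_force'])
f=load('scene0')
rise()
g=grab('scene','sB'); D=np.mean([r.grab_frame('scene')['depth'] for _ in range(8)],0); h=dict(f); h['depth']=D
for n,(u,v) in(('topA',(240,205)),('topB',(236,225)),('topC',(245,232)),('topD',(268,205))):
    z=lambda q:np.median([dep(q,u+i,v+j)[2] for i in range(-2,3) for j in range(-2,3)])
    print(n,z(f),z(h),z(h)-z(f))
t=grab('top','tB'); t['depth']=np.mean([r.grab_frame('top')['depth'] for _ in range(4)],0)
P=np.array([[*dep(t,u,v)] for u in range(250,310) for v in range(175,240)])
m=(P[:,2]>.125)&(P[:,2]<.145); print('cap',m.sum(),P[m].mean(0),RS.T@(P[m].mean(0)[:2]-T0))
for n,p0 in(('roll',(217.5,263.3)),('beaker',(246.7,121.3))):
    a=load('top0')['image'].astype(int);q=t['image'].astype(int);u,v=map(int,p0);print(n,'diff',np.abs(a[v-25:v+25,u-25:u+25]-q[v-25:v+25,u-25:u+25]).mean())
"
```

```text
21.2 [ 0.63313037 -0.30141182  0.17307783] [0.10759895 0.00498902 0.35104517]
rise, extent [[16.72, 3.06], [16.57, 2.96], [16.38, 2.92], [16.32, 2.82], [16.06, 2.68], [16.25, 2.64]]
topA 0.03015476045752108 0.047699775726722016 0.017545015269200936
topB 0.030278563207805198 0.047830000449617494 0.017551437241812295
topC 0.030141628291090128 0.047406784772185295 0.017265156481095167
topD 0.02961476426653642 0.04798660733685545 0.018371843070319027
cap 0 [nan nan nan] [nan nan]
roll diff 50.15573333333333
beaker diff 16.543866666666666<string>:12: RuntimeWarning: Mean of empty slice.
  ret = um.true_divide(
```

```bash
python3 -c "
from h import *
print(go([.40,-.50,.24],-142.1))"
```

```text
(array([ 16. , 308.7, -68.4]), array([0.   , 0.   , 0.007]))
```

Request:
step_arm([
  [5, 50, -50, 0, 0, 0, 78],
  [5, 100, -68, 0, 0, 0, 78],
  [10, 150, -68, 0, 0, 0, 78],
  [16, 200, -68, 0, 0, 0, 78],
  [16, 250, -68, 0, 0, 0, 78],
  [16, 309, -68, 0, 0, 0, 78],
  [16, 309, -68, 0, 0, 0, 78],
  [16, 309, -68, 0, 0, 0, 78],
])

```text
clock: 23.1
tcp_pos: [0.3937, -0.5036, 0.2408]
orientation: [2.819, -1.382, 0.001]
contact_force: [-0.7, -0.7, -0.2]
grip_width: 0.0775
gripper_force: 0.0
```

```bash
python3 -W ignore -c "
from h import *
o=r.get_obs();print(o['clock'],o['tcp_pos'])
rise()
f=load('scene0')
b=np.mean([r.grab_frame('scene')['image'].astype(float) for _ in range(6)],0)
for v in range(202,214): print(v,b[v,[222,223,224,225,226,230]].astype(int).tolist())
t=grab('top','tC'); t['depth']=np.median([r.grab_frame('top')['depth'] for _ in range(5)],0)
P=np.array([[*dep(t,u,v)] for u in range(250,310) for v in range(175,240)])
m=(P[:,2]>.125)&(P[:,2]<.15); print('cap',m.sum(),P[m].mean(0),RS.T@(P[m].mean(0)[:2]-T0))
a=load('top0')['image'].astype(int);q=t['image'].astype(int)
for n,p0 in(('roll',(217.5,263.3)),('beaker',(246.7,121.3)),('purple',(257,152))):
    u,v=map(int,p0);A=a[v-20:v+20,u-20:u+20].mean(2);Q=q[v-20:v+20,u-20:u+20].mean(2);print(n,np.abs(A-Q).mean(),cv2.phaseCorrelate(A-A.mean(),Q-Q.mean()))
"
```

```text
23.1 [ 0.39366725 -0.50364586  0.24078456]
rise, extent [[17.45, 2.77], [17.47, 2.75], [17.37, 2.71], [17.25, 2.74], [17.0, 2.77], [17.19, 2.84]]
202 [[172, 169, 154], [159, 150, 120], [133, 125, 107], [108, 103, 94], [95, 89, 76], [176, 175, 167]]
203 [[177, 170, 149], [175, 158, 108], [140, 128, 100], [110, 105, 94], [102, 95, 75], [176, 175, 166]]
204 [[181, 173, 145], [187, 166, 94], [148, 132, 87], [113, 106, 90], [110, 100, 75], [176, 175, 166]]
205 [[179, 167, 131], [190, 165, 81], [149, 130, 75], [115, 106, 84], [108, 96, 70], [174, 173, 165]]
206 [[179, 162, 121], [185, 156, 70], [153, 128, 61], [138, 117, 65], [131, 110, 58], [174, 173, 164]]
207 [[175, 150, 107], [178, 133, 59], [175, 127, 46], [187, 137, 46], [178, 131, 49], [176, 159, 152]]
208 [[172, 123, 103], [184, 93, 60], [190, 88, 46], [198, 98, 46], [193, 94, 47], [182, 111, 104]]
209 [[167, 110, 102], [179, 71, 63], [185, 61, 52], [189, 62, 50], [188, 62, 49], [182, 65, 59]]
210 [[155, 124, 117], [145, 90, 85], [140, 71, 66], [145, 67, 62], [143, 63, 59], [145, 56, 52]]
211 [[159, 152, 145], [134, 123, 117], [109, 95, 89], [112, 91, 85], [110, 88, 81], [102, 70, 66]]
212 [[162, 160, 152], [128, 128, 121], [101, 98, 92], [106, 100, 92], [104, 98, 90], [86, 82, 78]]
213 [[160, 159, 151], [120, 120, 114], [96, 95, 90], [106, 101, 94], [107, 103, 95], [84, 85, 82]]
cap 138 [ 0.54594772 -0.18492462  0.13823188] [0.0018906  0.00010944]
roll 16.7875 ((-0.09289543329446914, 0.03998706007563513), 0.4973341553033814)
beaker 8.428958333333334 ((0.05164610261919478, 0.045481138708076685), 0.9844875461774879)
purple 8.023333333333333 ((-0.19755547585457478, -0.06585254043609723), 0.9309273983851102)
```

```bash
python3 -c "
from h import *
print(r.hand_in())"
```

```text
the job is handed in; nothing more can be done
None
```

I handed the job in at 23 s. The pointer stands about 44.4 mm up against a mark I measured at about 44.6 mm (±0.5 mm). The amber bottle is upright about 2 mm from the ring's centre. The stage rests on the wedge, and the beaker and tape roll did not move. The fingertips ended about 40 mm short of the reported TCP, so I worked from measured tip heights.

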